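# Unstack the tea-counter tins onto their stands

### The arm

A 6-joint arm with a two-finger parallel gripper is mounted at the origin on the work surface. World frame = base frame: x ahead of the robot, y to its left, z up, the work surface at z = 0. Lengths are in mm, angles in rad, forces in N, time in s.
With the tool pointing down it reaches from about 275 to 775 mm from the base axis. Payload 14.6 kg.
Tool frame: the origin (TCP) lies between the finger pads; the fingertips stand 14 mm ahead of it and the grasp point (between the pads) lies 5 mm behind it; z points along the fingers, y is the line along which they close (so a half turn about z gives the same grasp; the last joint's range is limited). The gripper opens to 85 mm and grips with 20 to 120 N. Pads are 22 mm wide; open, the fingers measure 114 mm over their backs; the gripper's body (76 mm by 85 mm) begins 54 mm behind the grasp point. The pads swing forward as they close: fully open they stand 13 mm farther back than shut.
Start: joints at [-0.155, 0.263, -0.048, 1.259, 0, 1.415], TCP at [525.003, -0.006, 216.678] pointing down, gripper open.
Joint ranges: [-2.65, 2.65], [-0.89, 1.7], [-1.18, 1.37], [-2.13, 2.11], [-1.35, 1.29], [-3.14, 3.14]. Speed limits (rad/s): [1.89, 1.89, 2.57, 2.79, 3.14, 3.14].

### API

Orientations are given as a unit quaternion [x, y, z, w].
In Python, from workcell import arm gives the robot as it stands.
- The arm moves only by the shell command python3 -m crank 'ROWS'. ROWS is JSON, a list that holds one entry, the list of rows, each a list of 5 numbers: the shift along the world's x, y, z as a fraction of full scale, then the turn about the world's z as a fraction of full scale, then the opening, from 0 (shut) to 1 (fully open). In form: [[[x, y, z, turn, claw], ...]]. A call has 1 to 20 rows; each row shifts and turns the commanded pose from where the row before left it; what a row does not reach is not made up. Full scale, the value 1, is 300 mm for a shift and 5 degrees for a turn. A row lasts 1/12 s, in which the tool goes at most 41.7 mm and 7.16 degrees, less where a joint would pass 70% of its speed; a pose out of reach is approached as far as the arm can. A call with a number of a shift or a turn outside -1 to 1 is refused whole. A call with a gripper value outside its range is refused whole. The fingers move at their own pace and stop on an object; the grip force is fixed at half the most. Time passes only in rows, so rows that do not move let the fingers close. It gives the time, the measured TCP pose, the force, the opening and the grip force at its end, in the units of the state.
- arm.observe(): the state, without advancing time (a new reading comes with each control period).
- arm.grab_frame(name): name is "scene" or "side" or "wrist"; returns the picture (480x640x3 uint8, red, green, blue); there is no depth.
- arm.camera_params(name): a dict with "intrinsics" (3x3 intrinsics, pixels), "R" (3x3) and "t" (3): a world point X has camera coordinates R X + t; the wrist camera has in their place "hand_eye" (4x4, takes a point from camera to tool coordinates, whose origin is the TCP and whose axes are the flange's). Camera axes: x right, y down, z forward; pixel columns grow to the right and rows downward; lengths in mm; the calibration is good to about 2 mm. A picture is of the moment at which its call begins: read the wrist's pose just before it. camera_params takes no time and is no camera call.
- arm.sign_off(): hands the job in; it is judged then, once.
The state is a dict: "clock": time; "joint_pos": joint angles; "joint_vel": joint speeds; "effort": joint torques, N m; "position": TCP position; "orientation": TCP orientation; "contact_force": force on the tool from outside, world axes, zero at the start; "torque": the same for the moment, N m; "width": finger opening in mm; "finger_force": force on a finger pad.
Only numpy, scipy, OpenCV 4.12 (cv2) and the standard library are available. Lean on these libraries where they do the work, as an engineer would, in place of code of your own. Each camera call takes 0.05 s, during which the arm holds its last target. There are 200 camera calls.

### The job

The tins and jars for the cafe's tea counter have been left in two piles. Take both piles apart and set each of the five upright in the middle of the wooden stand that has its shape and size, with the square and the oblong tin turned to sit in line with their stands. Set them down rather than dropping them, and do not tip anything over.

Things in the scene. Friction and masses are not known exactly. Their poses are not given: they have to be found in the camera images.
- round_tin: The large round tin: steel with a paper band and a flat aluminium lid, diameter 66 mm, 64 mm tall. At the start it is the bottom of one of the two piles. Origin: centre of its underside; z up.
- square_tin: The square tin: white enamelled with a flat aluminium lid, 62 x 62 mm, 64 mm tall, sides along its x and y. At the start it is the bottom of the other pile. Origin: centre of its underside; z up.
- hex_jar: The six-sided jar: amber glass with a flat brass-coloured lid, straight sides, 48 mm across the flats (55 mm over the corners), 52 mm tall. Flats face its +x and -x and every 60 degrees from there. At the start it is second in one of the piles, on either the round or the square tin. Origin: centre of its underside; z up.
- oblong_tin: The oblong tin: painted grey with a flat black lid, 56 mm along its x, 28 mm along its y, 52 mm tall. At the start it is second in the other pile. Origin: centre of its underside; z up.
- small_pot: The small round pot: white china with a flat white lid, diameter 26 mm, 40 mm tall. At the start it is the top of one of the piles, on either the six-sided jar or the oblong tin. Origin: centre of its underside; z up.
- round_stand: Stand of the round tin: a round board, diameter 90 mm. Solid light-wood board 10 mm thick, fixed to the worktop, with a cork inlay, flush with the wood, the same shape and size as its owner's underside. Origin: centre of its underside on the worktop (its top is 10 mm above); z up.
- square_stand: Stand of the square tin: a square board, 86 x 86 mm, sides along its x and y. Solid light-wood board 10 mm thick, fixed to the worktop, with a cork inlay, flush with the wood, the same shape and size as its owner's underside. Origin: centre of its underside on the worktop (its top is 10 mm above); z up.
- hex_stand: Stand of the six-sided jar: a six-sided board, 72 mm across the flats. Solid light-wood board 10 mm thick, fixed to the worktop, with a cork inlay, flush with the wood, the same shape and size as its owner's underside. Origin: centre of its underside on the worktop (its top is 10 mm above); z up.
- oblong_stand: Stand of the oblong tin: an oblong board, 80 mm along its x, 52 mm along its y. Solid light-wood board 10 mm thick, fixed to the worktop, with a cork inlay, flush with the wood, the same shape and size as its owner's underside. Origin: centre of its underside on the worktop (its top is 10 mm above); z up.
- small_stand: Stand of the small pot: a round board, diameter 50 mm. Solid light-wood board 10 mm thick, fixed to the worktop, with a cork inlay, flush with the wood, the same shape and size as its owner's underside. Origin: centre of its underside on the worktop (its top is 10 mm above); z up.
Things that resemble listed ones, but are neither listed nor needed, are in the scene too. Leave any purple look-alike of the round_tin alone. Several things have the shape of the small_pot; the one meant has the colours described above.

How it is judged:
By the outcome, as a careful person would: the job done as asked, in the order asked, and still so for the second after the job is handed in, with the robot touching nothing.
It also fails if it takes over 144 s, if anything falls off the work surface, if the arm or the gripper's body presses on something with over 40 N, if the wrist force passes 120 N, or if a joint passes its speed limit or range.

## Working session

There is one attempt and no reset: what is moved stays moved. The work goes in short steps, Python scripts to look and compute and a shell command to move; the robot and the scene stay as the last step left them, time stands still between calls to the robot, and variables do not carry over. Pictures are saved under pics/ and viewed, at most 14 in all, crops included, and the job is handed in when it is done.

```bash
ls; mkdir -p pics
python3 - <<'E'
from workcell import arm
import cv2
for n in ["scene","side"]:
    cv2.imwrite(f"pics/{n}0.png",arm.grab_frame(n)[:,:,::-1]); p=arm.camera_params(n); print(n,p)
print(arm.camera_params("wrist")); print(arm.observe())
E
```

```text
pics
scene {'intrinsics': array([[455.86341798,   0.        , 312.82033592],
       [  0.        , 455.86341798, 238.46927824],
       [  0.        ,   0.        ,   1.        ]]), 'R': array([[-0.27620201,  0.96108341,  0.00557916],
       [ 0.8195081 ,  0.23854004, -0.52106154],
       [-0.50211446, -0.13934608, -0.85350087]]), 't': array([ 141.83366937, -423.80474572, 1560.69672839])}
side {'intrinsics': array([[494.9613185 ,   0.        , 328.93461837],
       [  0.        , 494.9613185 , 235.11333595],
       [  0.        ,   0.        ,   1.        ]]), 'R': array([[-0.97377779, -0.22749281, -0.00196097],
       [-0.13982529,  0.60527385, -0.78364051],
       [ 0.17945951, -0.76281753, -0.62121148]]), 't': array([555.04763048, 158.51249034, 962.73214353])}
{'intrinsics': array([[422.38085005,   0.        , 318.40440621],
       [  0.        , 422.38085005, 242.12962093],
       [  0.        ,   0.        ,   1.        ]]), 'hand_eye': array([[ 3.96422067e-04, -9.48707058e-01, -3.16156228e-01,
         8.10539447e+01],
       [ 9.99999833e-01,  2.42796206e-04,  5.25308410e-04,
 
[... 210 characters left out ...]
, 'joint_pos': array([-1.55309258e-01,  2.63528562e-01, -4.88507703e-02,  1.25941797e+00,
        3.84939042e-07,  1.41549564e+00]), 'joint_vel': array([ 0.00075352, -0.00145456,  0.00261347,  0.00097466,  0.002081  ,
       -0.0030353 ]), 'effort': array([ 3.99830533e-03, -6.38578105e+01,  3.85062754e+01,  9.92193818e-03,
       -8.72614100e-05, -2.47696767e-05]), 'position': array([5.24745070e+02, 2.99475765e-02, 2.16253810e+02]), 'orientation': array([ 7.07109722e-01,  7.07103664e-01, -2.94740400e-04, -4.04491727e-04]), 'contact_force': array([-0.11981341, -0.20993793,  0.12039936]), 'torque': array([ 0.05607362,  0.00468427, -0.00011026]), 'finger_force': 0.0, 'width': 85.25880187382309}
```

View pics/scene0.png

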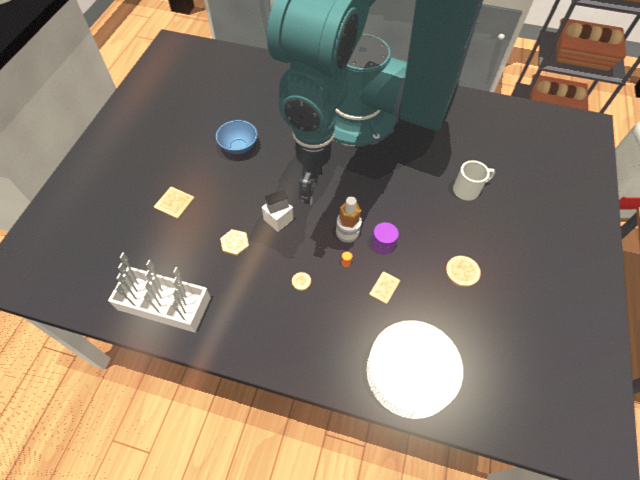

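View pics/side0.png

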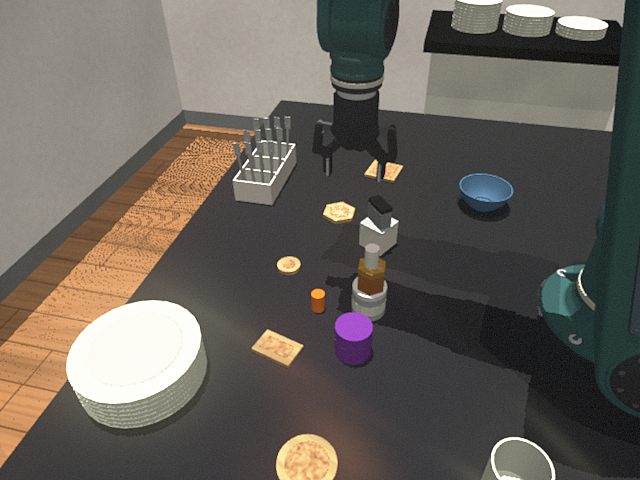

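The scene view shows pile A (white pot on the amber hex jar on the round tin) at about (349,218). Pile B (black-lidded oblong tin on the square tin) is at about (277,210). The stands are square (174,202), hex (234,242), small (301,281), oblong (385,287) and round (463,271). Small-pot candidates are the white one on top of the jar, (350,203), and the orange one on the table, (347,259). White china fits the first, which I'll confirm in a crop.

```bash
cat > h.py <<'E'
import numpy as np,cv2
from workcell import arm
from scipy.spatial.transform import Rotation as Ro
def cam(n):
    p=arm.camera_params(n);K=np.array(p["intrinsics"])
    if n!="wrist": return K,np.array(p["R"]),np.array(p["t"])
    s=arm.observe();T=np.eye(4);T[:3,:3]=Ro.from_quat(s["orientation"]).as_matrix();T[:3,3]=s["position"]
    W=np.linalg.inv(T@np.array(p["hand_eye"]));return K,W[:3,:3],W[:3,3]
def shot(n,f=None):
    c=cam(n);im=arm.grab_frame(n)[:,:,::-1].copy()
    if f: cv2.imwrite(f"pics/{f}.png",im)
    return im,c
def ray(px,c,z):
    K,R,t=c;px=np.atleast_2d(np.asarray(px,float))
    d=np.c_[px,np.ones(len(px))]@np.linalg.inv(K).T@R; C=-R.T@t
    return (C+d*((z-C[2])/d[:,2])[:,None])[:,:2]
def proj(X,c):
    K,R,t=c;x=(np.atleast_2d(X)@R.T+t)@K.T;return x[:,:2]/x[:,2:]
def blobs(m,amin=60):
    m=cv2.morphologyEx(m.astype(np.uint8)*255,cv2.MORPH_OPEN,np.ones((3,3)))
    m=cv2.morphologyEx(m,cv2.MORPH_CLOSE,np.ones((5,5)))
    return [k for k in cv2.findContours(m,cv2.RETR_EXTERNAL,cv2.CHAIN_APPROX_NONE)[0] if cv2.contourArea(k)>amin]
def fit(k,c,z):
    "world centre, sides, angle(deg) of contour on plane z"
    P=ray(k[:,0,:],c,z).astype(np.float32)
    (x,y),(w,h),a=cv2.minAreaRect(P);m=cv2.moments(P.reshape(-1,1,2))
    return np.round([x,y,w,h,a,m["m10"]/m["m00"],m["m01"]/m["m00"]],1)
def wood(im):
    h=cv2.cvtColor(im,cv2.COLOR_BGR2HSV);return (h[...,0]>12)&(h[...,0]<32)&(h[...,1]>40)&(h[...,2]>130)
E
python3 - <<'E'
from h import *
for n in ["scene","side"]:
    im,c=shot(n)
    print(n)
    for k in blobs(wood(im)):
        f=fit(k,c,10)
        if f[0]<850 and abs(f[1])<600 and max(f[2:4])<130: print(k[:,0].mean(0).round(),f)
    if n=="scene": A=cv2.resize(im[180:280,250:410],(800,500),interpolation=cv2.INTER_CUBIC)
cv2.imwrite("pics/crop1.png",A)
for n in ["scene","side"]:
    print(n,[ (q,ray(p,cam(n),z).round()) for q,p,z in ([("pot",(350,200),156),("obl",(276,199),116)] if n=="scene" else [("pot",(372,250),156),("obl",(379,207),116)])])
E
```

```text
scene
[384. 288.] [615.1 226.5  56.6  86.1  75.7 615.2 227.5]
[300. 280.] [654.6   4.8  41.7  48.2  16.2 657.3   2.4]
[463. 271.] [508.7 420.4  91.8  94.1  57.9 508.3 420.7]
[233. 244.] [ 601.2 -206.5   63.1   47.7   20.7  598.3 -206.4]
[274. 221.] [ 502.4 -123.2   43.    58.4    3.6  500.6 -121.5]
[350. 210.] [396.3  80.2  46.6  53.1  14.2 400.3  81.2]
[174. 202.] [ 515.  -429.2   93.1   91.3   79.3  515.1 -429.1]
side
[306. 461.] [508.3 409.7  90.1  68.8  13.1 507.5 412.9]
[277. 347.] [613.7 225.4  53.3  81.1  74.2 613.7 225.5]
[318. 294.] [575.4  78.7  22.3  25.5  13.7 575.4  78.7]
[288. 264.] [658.9   4.3  50.4  48.7  13.  658.6   5.4]
[339. 211.] [ 594.6 -211.    77.2   76.4   13.   594.2 -210.9]
[392. 171.] [ 494.  -428.9   91.3   48.    82.7  491.4 -432.1]
[372. 169.] [ 549.9 -434.2   31.    88.4    5.9  546.3 -428.6]
scene [('pot', array([[470.,  87.]])), ('obl', array([[ 493., -110.]]))]
side [('pot', array([[470.,  92.]])), ('obl', array([[483., -99.]]))]
```

View pics/crop1.png

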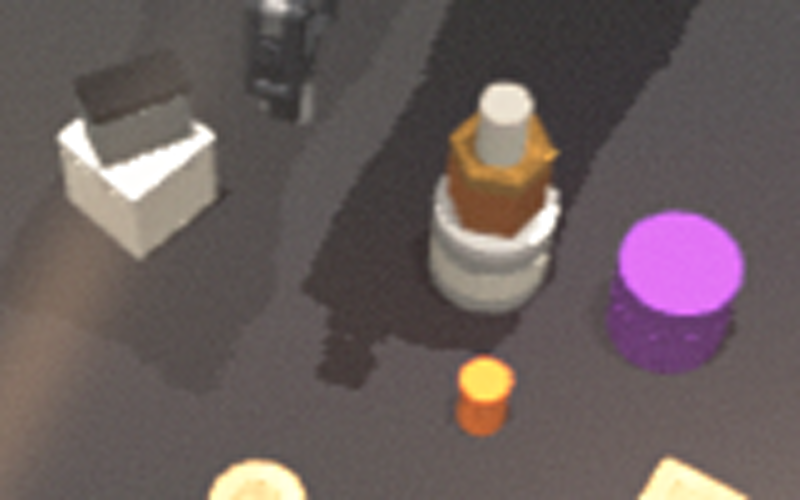

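Pot confirmed: the white one on the amber jar at crop (505,120); the orange one at (485,395) is a decoy. The purple look-alike stays untouched. Next I'll look at pile A with the wrist camera.

```bash
python3 -m crank '[[[-0.046,0.0875,0.0375,0,1],[-0.046,0.0875,0.0375,0,1],[-0.046,0.0875,0.0375,0,1],[-0.046,0.0875,0.0375,0,1],[0,0,0,0,1],[0,0,0,0,1]]]'
python3 - <<'E'
from h import *
im,c=shot("wrist","w1")
E
```

```text
clock: 0.7
position: [469.6, 105.9, 262.2]
orientation: [0.706, 0.708, 0.0, 0.0]
contact_force: [-0.4, 0.2, -0.5]
width: 85.6
finger_force: 0.0
```

View pics/w1.png

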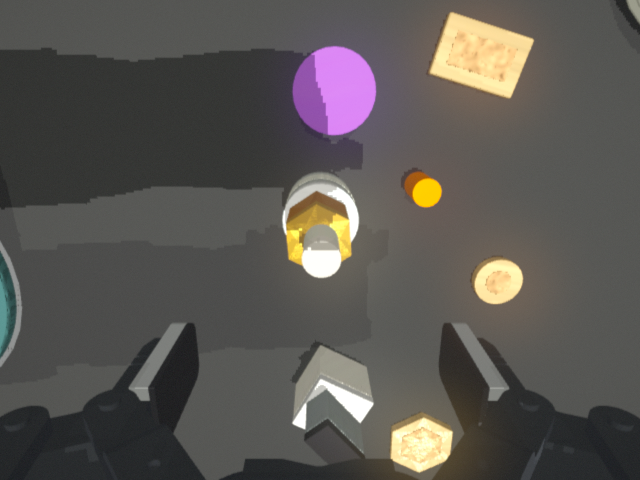

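The wrist view shows the pot lid at (321,260), the hex lid around it with flats facing left and right, and the white round tin below. Oblong tin and stands are also visible. I'll measure these now.

Run:
```python
from h import *
im=cv2.imread("pics/w1.png");c=cam("wrist")
h=cv2.cvtColor(im,cv2.COLOR_BGR2HSV)
print("pot", ray((321,260),c,156))
m=np.zeros((480,640),bool);m[235:280,295:350]=1
for k in blobs((h[...,2]>225)&(h[...,1]<40)&m,100): print("potblob",cv2.minEnclosingCircle(k),fit(k,c,156))
for k in blobs(wood(im)): print(k[:,0].mean(0).round(),fit(k,c,10))
m[:]=0;m[380:460,300:370]=1
for k in blobs((h[...,2]<75)&(h[...,1]<60)&m,100): print("obl",k[:,0].mean(0),fit(k,c,116))
m=(h[...,0]>125)&(h[...,0]<155)&(h[...,1]>80)
for k in blobs(m): print("purple",fit(k,c,64))
```

```text
pot [[471.38762551  85.98008597]]
potblob ((321.0569763183594, 258.6392517089844), 19.238933563232422) [471.2  84.   19.7  25.5  85.7 471.4  84.6]
[420. 442.] [ 594.6 -207.4   74.7   89.7    0.7  593.9 -207.3]
[497. 280.] [6.584e+02 6.400e+00 5.330e+01 5.270e+01 1.000e-01 6.583e+02 7.000e+00]
[319. 234.] [468.9  58.8  66.3  62.2   5.9 468.4  61.7]
[423. 189.] [571.3 103.6  29.7  39.6  62.5 572.4 104.2]
[480.  55.] [613.7 224.5  53.1  81.3  74.4 613.8 224.5]
obl [329.86813187 441.23626374] [ 479.8 -105.4   31.2   45.6   38.4  476.  -103.6]
purple [4.816e+02 1.933e+02 6.600e+01 6.640e+01 1.000e-01 4.815e+02 1.933e+02]
```

```bash
python3 -m crank '[[[0.005,-0.033,-0.06,0,0.7],[0,-0.033,-0.08,0,0.7],[0,0,-0.1,0,0.7],[0,0,-0.1,0,0.7],[0,0,-0.077,0,0.7],[0,0,0,0,0.5],[0,0,0,0,0],[0,0,0,0,0],[0,0,0,0,0],[0,0,0,0,0],[0,0,0,0,0],[0,0,0,0,0]]]'
```

```text
clock: 1.75
position: [472.2, 85.2, 137.7]
orientation: [0.707, 0.707, 0.001, 0.001]
contact_force: [-0.4, -1.0, 7.7]
width: 21.1
finger_force: 59.7
```

Run:
```python
from h import *
a,_=shot("wrist");b,_=shot("side")
cv2.imwrite("pics/g1.png",np.hstack([cv2.resize(a[120:360,200:440],(400,400)),cv2.resize(b[200:330,310:440],(400,400),interpolation=cv2.INTER_CUBIC)]))
```

```text
(no output)
```

View pics/g1.png

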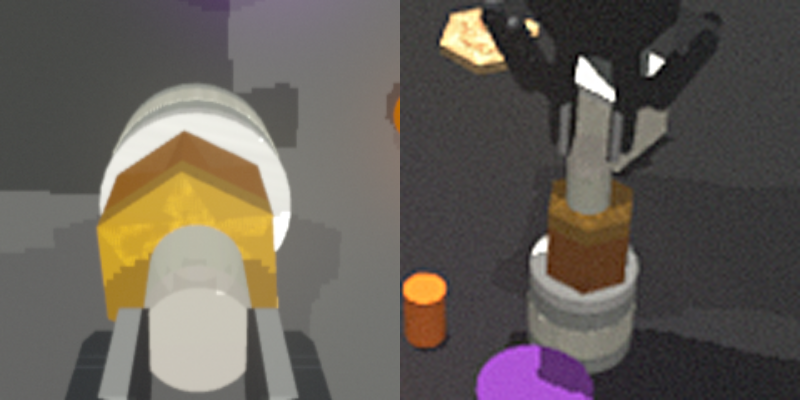

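The pot is held centrally between the pads. I'll lift it and carry it over the small stand.

```bash
python3 -m crank '[[[0,0,0.05,0,0],[0,0,0.1,0,0],[0,0,0.06,0,0],[0.1035,-0.044,0,0,0],[0.1035,-0.044,0,0,0],[0.1035,-0.044,0,0,0],[0.1035,-0.044,0,0,0],[0.1035,-0.044,0,0,0],[0.1035,-0.044,0,0,0],[0,0,-0.1,0,0],[0,0,-0.1,0,0],[0,0,-0.1,0,0],[0,0,0,0,0],[0,0,0,0,0]]]'
cat >> h.py <<'E'
def woods(f=None):
    im,c=shot("wrist",f);s=arm.observe();print("tcp",s["position"].round(1),"w",round(s["width"],1))
    for k in blobs(wood(im),300): print(k[:,0].mean(0).round(),fit(k,c,10))
E
python3 -c "
from h import *
woods('w2')"
```

```text
clock: 3.02
position: [656.9, 6.1, 109.5]
orientation: [0.707, 0.707, -0.001, -0.001]
contact_force: [0.7, 0.2, -0.4]
width: 21.6
finger_force: 59.0
tcp [657.9   6.  111.1] w 21.3
[325. 231.] [659.7  10.2  47.5  50.2  84.6 658.2  10.9]
[150.  58.] [562.7 110.7  30.1  42.4  84.  562.1 109.9]
```

View pics/w2.png

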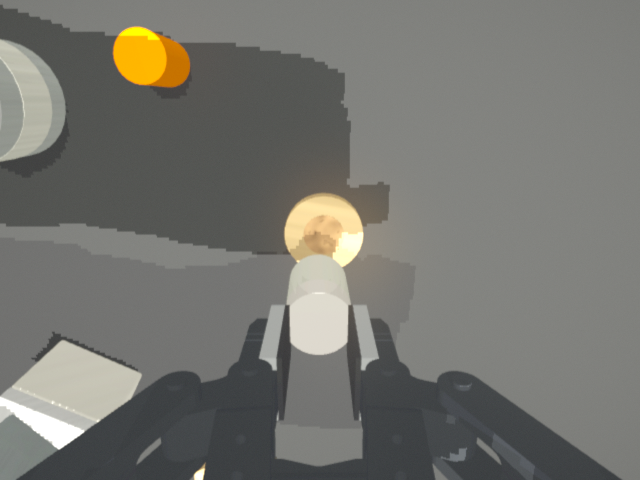

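Run:
```python
from h import *
from scipy.optimize import least_squares
for i in range(5):
    im,c=shot("wrist");z=arm.observe()["position"]
    k=max([k for k in blobs(wood(im),300) if abs(k[:,0,0].mean()-322)<30],key=cv2.contourArea)[:,0,:]
    hull=cv2.convexHull(k)[:,0,:]; P=ray(hull[hull[:,1]<245],c,10)
    # image-top edge shows the far top edge or bottom; fixed circle
    r=least_squares(lambda q:np.hypot(P[:,0]-q[0],P[:,1]-q[1])-q[2],[659,6,25],loss="soft_l1").x
    print(z.round(1),r.round(1),"lid",ray((319,323),c,z[2]+18.3).round(1))
```

```text
[658.5   6.  111.8] [659.5   8.5  25.3] lid [[657.8   9.6]]
[658.7   6.  112. ] [659.4   8.7  25.2] lid [[658.3   9.2]]
[658.7   6.  111.9] [659.5   8.6  25.2] lid [[658.5   9. ]]
[658.5   6.  111.6] [659.5   8.7  25.2] lid [[658.5   8.9]]
[658.3   6.  111.2] [659.5   8.8  25.1] lid [[658.4   8.9]]
```

```bash
python3 -m crank '[[[0.004,0.0027,-0.1,0,0],[0,0,-0.1,0,0],[0,0,-0.045,0,0],[0,0,0,0,0],[0,0,-0.005,0,0],[0,0,0,0,0],[0,0,0,0,0]]]'
```

```text
clock: 3.9
position: [659.7, 6.7, 36.2]
orientation: [0.707, 0.707, 0.001, 0.001]
contact_force: [-0.3, -0.2, -0.7]
width: 21.6
finger_force: 59.0
```

```bash
python3 -m crank '[[[0,0,-0.005,0,0],[0,0,-0.003,0,0],[0,0,-0.003,0,0],[0,0,0,0,0],[0,0,0,0,0]]]';python3 -m crank '[[[0,0,-0.003,0,0],[0,0,0,0,0],[0,0,0,0,0]]]'
```

```text
clock: 4.32
position: [659.1, 6.8, 31.8]
orientation: [0.707, 0.707, 0.0, 0.0]
contact_force: [-0.5, 0.3, 5.4]
width: 21.2
finger_force: 59.7
clock: 4.57
position: [659.2, 6.8, 31.7]
orientation: [0.707, 0.707, 0.0, 0.001]
contact_force: [-3.2, -0.2, 14.9]
width: 21.5
finger_force: 61.2
```

Contact made, so I'll release, rise and check from above.

```bash
python3 -m crank '[[[0,0,0.003,0,0.45],[0,0,0,0,0.45],[0,0,0,0,0.45],[0,0,0,0,0.6],[0,0,0.1,0,0.6],[0,0,0.13,0,1],[0,0,0.13,0,1],[0,0,0.13,0,1],[0,0,0,0,1],[0,0,0,0,1]]]'
python3 - <<'E'
from h import *
im,c=shot("wrist");cv2.imwrite("pics/w3.png",cv2.resize(im[150:350,220:440],(660,600)))
E
```

```text
clock: 5.4
position: [659.9, 6.7, 180.4]
orientation: [0.707, 0.707, 0.001, 0.002]
contact_force: [0.1, -0.9, -1.1]
width: 85.5
finger_force: 0.0
```

View pics/w3.png

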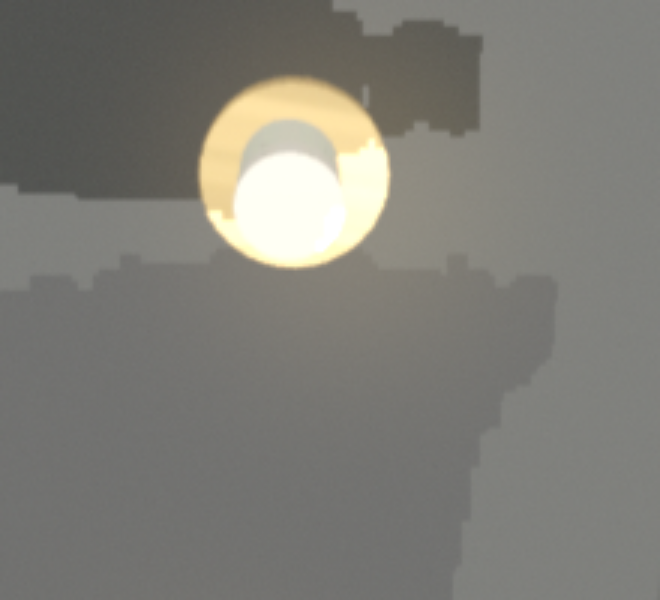

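Run:
```python
from h import *
im,c=shot("wrist");print(arm.observe()["position"].round(1))
h=cv2.cvtColor(im,cv2.COLOR_BGR2HSV)
m=np.zeros((480,640),bool);m[160:250,270:360]=1
for k in blobs(m&(h[...,2]>105)&(h[...,1]>38)|m&(h[...,2]>200),300):
    P=cv2.convexHull(k); print("stand",fit(P,c,10),cv2.minEnclosingCircle(ray(P[:,0],c,10).astype(np.float32)))
for t in (15,25,35):
  for k in blobs(m&(h[...,2]>235)&(h[...,1]<t),100):
    P=cv2.convexHull(k);print("lid",t,fit(P,c,50),cv2.minEnclosingCircle(ray(P[:,0],c,50).astype(np.float32)))
```

```text
[658.5   6.8 177.4]
stand [660.2   9.3  57.1  51.6  73.4 661.7   9. ] ((664.2672119140625, 9.494012832641602), 31.27128028869629)
lid 15 [658.6   9.9  25.3  22.5   0.  658.8   9.6] ((658.7826538085938, 9.125699043273926), 12.94743824005127)
lid 25 [663.2  10.4  35.1  23.9   3.9 662.5  11.4] ((662.987548828125, 13.189223289489746), 18.841312408447266)
lid 35 [663.5  10.1  35.9  24.5   4.  663.   11.1] ((663.3155517578125, 12.80636215209961), 19.697481155395508)
```

The pot's base is within about 1.3 mm of the stand centre, judging by base (290,167) against stand (295,172) at 3.8 px/mm. Next is the hex jar.

```bash
python3 -m crank '[[[-0.105,0.0545,0.033,0,1],[-0.105,0.0545,0.033,0,1],[-0.105,0.0545,0.033,0,1],[-0.105,0.0545,0.033,0,1],[-0.105,0.0545,0.033,0,1],[-0.105,0.0545,0.033,0,1],[0,0,0,0,1],[0,0,0,0,1],[0,0,0,0,1]]]'
python3 - <<'E'
from h import *
im,c=shot("wrist");cv2.imwrite("pics/w4.png",cv2.resize(im[150:300,220:420],(800,600)))
cv2.imwrite("pics/w4full.png",im); h=cv2.cvtColor(im,cv2.COLOR_BGR2HSV);print(arm.observe()["position"].round(1))
m=np.zeros((480,640),bool);m[150:300,250:400]=1
for v in (150,170,190,210):
  for k in blobs(m&(h[...,0]<32)&(h[...,0]>12)&(h[...,1]>120)&(h[...,2]>v),200):
    P=cv2.convexHull(k); print("hex",v,fit(P,c,116),ray(cv2.approxPolyDP(P,4,True)[:,0],c,116).round(1).tolist())
for k in blobs(m&(h[...,2]>170),500):
    P=cv2.convexHull(k);print("all",cv2.boundingRect(P))
E
```

```text
clock: 6.25
position: [469.7, 104.9, 236.8]
orientation: [0.707, 0.707, -0.0, -0.0]
contact_force: [0.2, -0.7, -0.1]
width: 85.4
finger_force: 0.0
[470.  104.6 236.6]
hex 150 [469.6  87.7  48.5  54.3   4.  469.5  87.6] [[466.3, 114.7], [491.7, 102.0], [494.5, 76.2], [472.6, 60.7], [446.3, 72.3], [445.6, 100.5]]
hex 170 [469.4  87.4  48.   53.5   3.7 469.4  87.5] [[466.3, 114.0], [491.7, 102.0], [493.8, 75.4], [471.9, 60.7], [446.3, 73.1], [445.6, 100.5]]
hex 190 [469.7  86.   47.7  50.6   1.5 470.2  86.4] [[468.3, 111.2], [491.0, 104.2], [493.8, 75.4], [471.9, 60.7], [447.7, 71.6], [445.9, 83.7], [449.7, 99.8]]
hex 210 [471.   81.7  51.2  39.7  16.4 471.1  84. ] [[491.0, 103.4], [493.8, 75.4], [472.6, 61.5], [447.0, 72.3], [446.1, 91.1], [484.1, 106.3]]
all (280, 188, 82, 98)
```

View pics/w4.png

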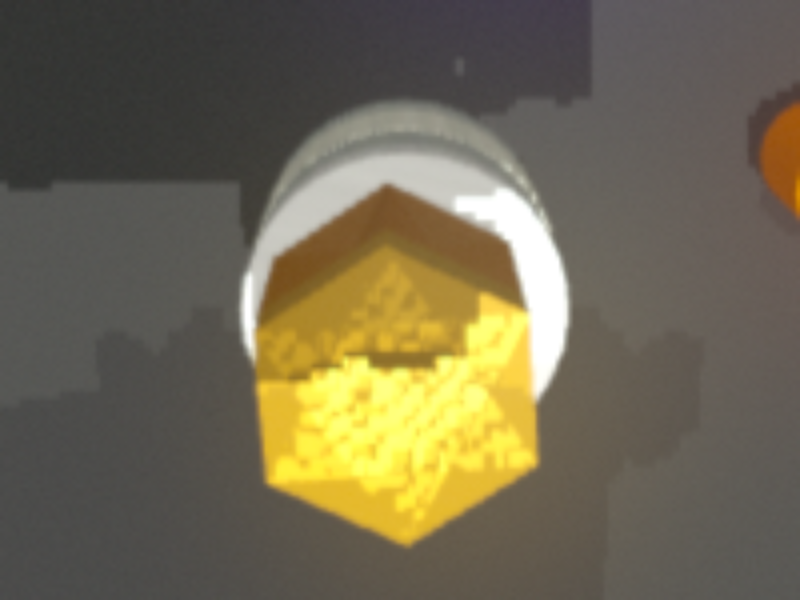

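The lid is at (469.5, 87), with flats about 4° CCW from ±x. Grasping it.

```bash
python3 -m crank '[[[0,-0.03,-0.08,0.4,1],[0,-0.03,-0.08,0.4,1],[0,0,-0.12,0,1],[0,0,-0.12,0,1],[0,0,-0.093,0,1],[0,0,0,0,1],[0,0,0,0,0.7],[0,0,0,0,0],[0,0,0,0,0],[0,0,0,0,0],[0,0,0,0,0],[0,0,0,0,0]]]'
```

```text
clock: 7.3
position: [470.8, 86.9, 91.6]
orientation: [0.682, 0.731, 0.001, 0.001]
contact_force: [-3.3, -0.1, 9.6]
width: 46.2
finger_force: 60.2
```

```bash
python3 -m crank '[[[0,0,0.05,0,0],[0,0,0.1,0,0],[0,0,0.12,0,0],[0,0,0.06,0,0],[0.0413,-0.1173,0,0,0],[0.0413,-0.1173,0,0,0],[0.0413,-0.1173,0,0,0],[0.0413,-0.1173,0,0,0],[0.0413,-0.1173,0,0,0],[0.0413,-0.1173,0,0,0],[0.0413,-0.1173,0,0,0],[0.0413,-0.1173,0,0,0],[0.0413,-0.1173,0,0,0],[0.0413,-0.1173,0,0,0],[0,0,-0.05,0,0],[0,0,0,0,0],[0,0,0,0,0]]]'
cat >> h.py <<'E'
def stand(lo,n=4):
    "largest wood blob fully seen, hull fitted on z=10; lo=guess centre"
    for i in range(n):
        im,c=shot("wrist");hh=cv2.cvtColor(im,cv2.COLOR_BGR2HSV)
        b=[k for k in blobs(wood(im),400) if np.hypot(*(fit(k,c,10)[:2]-lo))<40]
        if not b: print("none");continue
        P=cv2.convexHull(max(b,key=cv2.contourArea));E=cv2.approxPolyDP(P,5,True)[:,0]
        s=arm.observe();print(s["position"].round(1),fit(P,c,10),len(E),ray(E,c,10).round(1).tolist() if i==0 else "")
    cv2.imwrite("pics/last.png",im)
E
python3 -c "
from h import *
stand((594,-209))"
```

```text
clock: 8.72
position: [593.3, -264.8, 174.1]
orientation: [0.682, 0.731, -0.0, -0.001]
contact_force: [-0.7, -0.4, -2.4]
width: 46.0
finger_force: 63.5
[ 593.5 -264.4  174.7] [ 595.4 -209.9   73.4   81.3    0.8  595.3 -209.6] 6 [[598.1, -169.2], [629.4, -186.8], [630.6, -231.1], [593.9, -250.6], [559.2, -230.8], [559.0, -189.0]]
[ 593.7 -264.2  175. ] [ 5.954e+02 -2.097e+02  7.330e+01  8.150e+01  4.000e-01  5.954e+02
 -2.095e+02] 6 
[ 593.8 -264.1  175.1] [ 594.8 -209.8   82.1   73.    30.6  595.3 -209.5] 7 
[ 593.8 -264.2  175.1] [ 595.4 -210.2   73.4   82.     0.8  595.3 -209.6] 7
```

View pics/last.png

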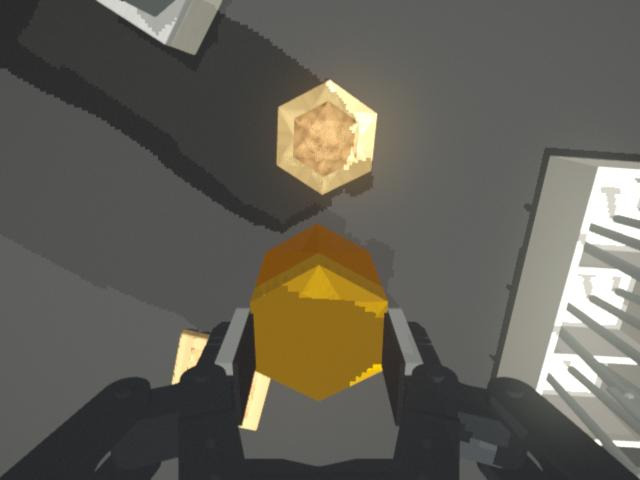

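```bash
python3 -m crank '[[[0.004,0.089,0,-0.35,0],[0,0.089,0,-0.35,0],[0,0,-0.1,0,0],[0,0,-0.12,0,0],[0,0,-0.12,0,0],[0,0,-0.09,0,0],[0,0,-0.01,0,0],[0,0,0,0,0],[0,0,0,0,0],[0,0,0,0,0]]]'
```

```text
clock: 9.75
position: [596.0, -212.0, 44.0]
orientation: [0.704, 0.71, 0.0, 0.001]
contact_force: [-0.2, -0.7, -2.4]
width: 45.9
finger_force: 63.6
```

```bash
python3 -m crank '[[[0,0,-0.003,0,0],[0,0,-0.003,0,0],[0,0,-0.003,0,0],[0,0,0,0,0],[0,0,0,0,0]]]'
```

```text
clock: 10.17
position: [594.9, -211.6, 39.2]
orientation: [0.704, 0.71, 0.0, 0.0]
contact_force: [-0.4, -0.3, -2.4]
width: 46.2
finger_force: 63.6
```

```bash
python3 -m crank '[[[0,0.003,-0.003,0,0],[0,0,-0.003,0,0],[0,0,0,0,0],[0,0,0,0,0]]]'
```

```text
clock: 10.5
position: [595.0, -210.7, 37.7]
orientation: [0.704, 0.71, 0.0, 0.0]
contact_force: [-2.8, 0.2, 5.0]
width: 45.9
finger_force: 64.4
```

```bash
python3 -m crank '[[[0,0,0,0,0.75],[0,0,0,0,0.9],[0,0,0,0,1],[0,0,0,0,1],[0,0,0.1,0,1],[0,0,0.13,0,1],[0,0,0.13,0,1],[0,0,0.13,0,1],[0,0,0.1,0,1],[0,0,0,0,1],[0,0,0,0,1]]]'
python3 - <<'E'
from h import *
im,c=shot("wrist");cv2.imwrite("pics/w5.png",im);print(arm.observe()["position"].round(1))
cv2.imwrite("pics/w5c.png",np.hstack([cv2.resize(im[150:330,230:410],(400,400)),cv2.resize(im,(400,300))[:,:].copy() if 0 else cv2.copyMakeBorder(cv2.resize(im,(400,300)),0,100,0,0,0)]))
E
```

```text
clock: 11.42
position: [595.7, -211.1, 215.9]
orientation: [0.704, 0.71, 0.0, 0.002]
contact_force: [0.1, 0.6, -0.2]
width: 85.6
finger_force: 0.0
[ 595.  -210.8  214.3]
```

View pics/w5c.png

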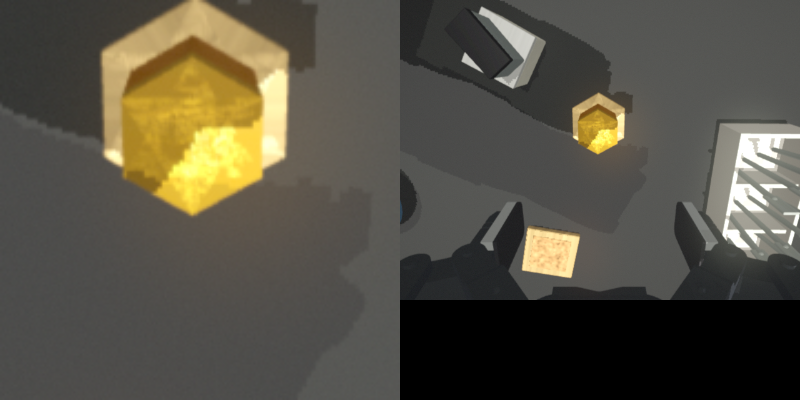

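The jar sits centred and in line on its stand. Pile B next.

```bash
python3 -m crank '[[[-0.0733,0.0733,0.02,0,1],[-0.0733,0.0733,0.02,0,1],[-0.0733,0.0733,0.02,0,1],[-0.0733,0.0733,0,0,1],[-0.0733,0.0733,0,0,1],[0,0,0,0,1],[0,0,0,0,1],[0,0,0,0,1]]]'
python3 - <<'E'
from h import *
for i in range(2):
    im,c=shot("wrist");print(arm.observe()["position"].round(1))
    h=cv2.cvtColor(im,cv2.COLOR_BGR2HSV)
    # black lid: dark region inside bright tin neighbourhood
    for v in (45,55,65,80):
        for k in blobs((h[...,2]<v),500):
            f=fit(cv2.convexHull(k),c,116)
            if np.hypot(f[0]-485,f[1]+105)<40 and max(f[2:4])<90: print(v,f)
    for k in blobs(h[...,2]>150,500):
        f=fit(cv2.convexHull(k),c,64)
        if np.hypot(f[0]-485,f[1]+105)<50: print("sq",f)
cv2.imwrite("pics/w6.png",im);cv2.imwrite("pics/w6c.png",im[140:340,220:420].repeat(3,0).repeat(3,1))
E
```

```text
clock: 12.13
position: [485.0, -100.8, 231.6]
orientation: [0.704, 0.71, -0.0, -0.0]
contact_force: [0.0, -0.8, 0.5]
width: 85.5
finger_force: 0.0
[ 485.3 -101.1  231.5]
sq [ 485.6 -112.4   71.6   65.6   62.2  484.1 -108.8]
[ 485.4 -101.3  231.5]
sq [ 485.6 -112.5   71.7   65.4   61.9  484.  -108.8]
```

View pics/w6c.png

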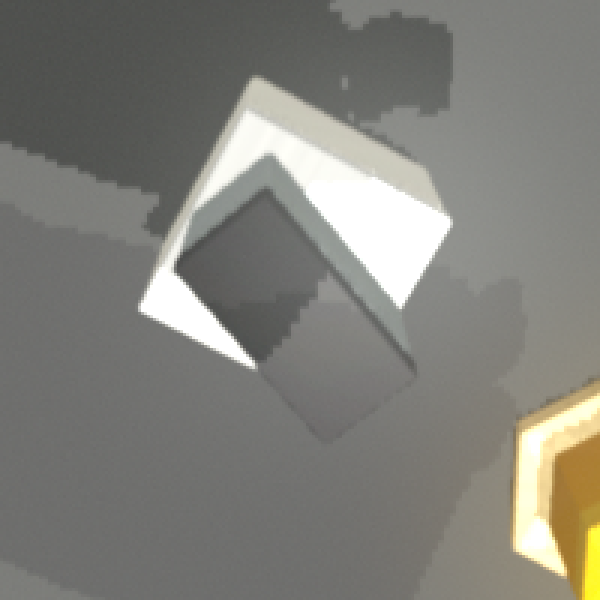

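The crop shows black lid corners at (266,189), (174,267), (325,443) and (416,375), and square lid corners at (250,113), (452,222) and (140,308).

Run:
```python
from h import *
c=cam("wrist");f=lambda p:np.array(p)/3+[220,140]
P=ray(f([(266,189),(174,267),(325,443),(416,375)]),c,116);print(P.round(1),P.mean(0).round(1))
for a,b in((1,2),(0,3)): d=P[b]-P[a];print(np.hypot(*d).round(1),np.degrees(np.arctan2(d[1],d[0])).round(1))
for a,b in((1,0),(2,3)): d=P[b]-P[a];print(np.hypot(*d).round(1),np.degrees(np.arctan2(d[1],d[0])).round(1))
Q=ray(f([(250,113),(452,222),(140,308)]),c,64);print(Q.round(1),((Q[1]+Q[2])/2).round(1),[np.degrees(np.arctan2(*(Q[i]-Q[0])[::-1])).round(1) for i in(1,2)])
```

```text
[[ 478.4  -83.9]
 [ 457.8 -102. ]
 [ 492.4 -145. ]
 [ 513.2 -127.6]] [ 485.4 -114.6]
55.1 -51.1
55.8 -51.5
27.5 41.2
27.1 39.9
[[ 473.1  -76.1]
 [ 526.5 -104.6]
 [ 443.2 -129.3]] [ 484.9 -116.9] [np.float64(-28.1), np.float64(-119.3)]
```

```bash
python3 -m crank '[[[0,-0.0223,-0.02,0.955,0.8],[0,-0.0223,-0.02,0.955,0.8],[0,0,-0.03,0.955,0.8],[0,0,-0.03,0.955,0.8],[0,0,-0.03,0.955,0.8],[0,0,-0.03,0.955,0.8],[0,0,-0.03,0.955,0.8],[0,0,-0.03,0.955,0.8],[0,0,0,0,0.8],[0,0,0,0,0.8],[0,0,0,0,0.8]]]'
python3 -c "
from h import *
s=arm.observe();print(s['position'],s['joint_pos'])"
```

```text
clock: 13.15
position: [485.3, -114.5, 166.4]
orientation: [0.434, 0.901, -0.0, -0.0]
contact_force: [0.7, 0.7, -0.1]
width: 68.4
finger_force: 0.0
[ 485.3126684  -114.50920281  166.44216565] [-3.95278482e-01  2.39935020e-01 -2.19788250e-01  1.11110852e+00
 -7.66459931e-06  5.03209550e-01]
```

```bash
python3 -m crank '[[[0,0,-0.1,0,0.8],[0,0,-0.1,0,0.8],[0,0,-0.055,0,0.8],[0,0,0,0,0.8],[0,0,0,0,0.5],[0,0,0,0,0],[0,0,0,0,0],[0,0,0,0,0],[0,0,0,0,0],[0,0,0,0,0]]]'
```

```text
clock: 13.98
position: [485.8, -114.5, 91.4]
orientation: [0.433, 0.901, 0.0, 0.001]
contact_force: [-1.6, 0.1, 9.3]
width: 26.5
finger_force: 58.8
```

```bash
python3 -m crank '[[[0,0,0.05,0,0],[0,0,0.1,0,0],[0,0,0.1,0,0],[0.0587,0.1085,0.01,0.714,0],[0.0587,0.1085,0.01,0.714,0],[0.0587,0.1085,0,0.714,0],[0.0587,0.1085,0,0.714,0],[0.0587,0.1085,0,0.714,0],[0.0587,0.1085,0,0.714,0],[0.0587,0.1085,0,0.714,0],[0.0587,0.1085,0,0.714,0],[0.0587,0.1085,0,0.714,0],[0.0587,0.1085,0,0.714,0],[0,0,0,0,0],[0,0,0,0,0],[0,0,0,0,0]]]'
python3 -c "
from h import *
stand((614,225))"
```

```text
clock: 15.32
position: [661.0, 211.2, 171.1]
orientation: [0.136, 0.991, -0.0, 0.0]
contact_force: [0.6, -0.7, -1.6]
width: 26.4
finger_force: 61.2
none
none
none
none
```

View pics/last.png

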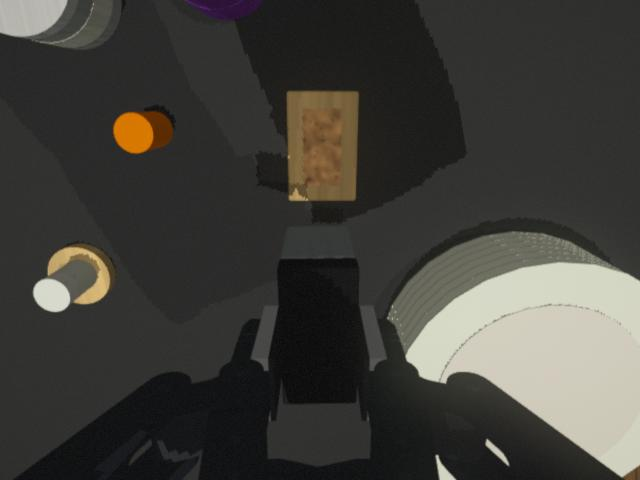

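The shadowed oblong stand is at (288..358, 92..200). My threshold was too bright, so I'll refit.

```bash
sed -i 's/h\[...,2\]>130/h[...,2]>80/' h.py; python3 -c "
from h import *
stand((614,225),3)
s=arm.observe();c=cam('wrist')
print(fit(np.array([(288,92),(358,92),(356,200),(289,200)])[:,None],c,10))
print('lid',ray([(318,330),(278,260),(358,260),(279,400),(357,401)],c,s['position'][2]+24.6).round(1))"
```

```text
[660.9 210.5 171.3] [614.4 225.7  51.5  79.1  74.2 614.5 225.8] 4 [[583.7, 260.3], [658.4, 239.3], [645.7, 190.9], [570.3, 212.3]]
[661.  210.6 171.3] [614.4 225.7  51.6  79.   74.3 614.6 225.7] 4 
[661.  210.7 171.2] [614.4 225.8  51.4  79.   74.4 614.5 225.8] 4 
[615.  226.6  51.5  78.3  74.4 615.2 226.6]
lid [[656.7 211.5]
 [627.5 205.8]
 [634.7 231.7]
 [681.7 189.2]
 [690.1 217.5]]
```

```bash
python3 -m crank '[[[-0.075,0.0243,0,0,0],[-0.075,0.0243,0,0,0],[0,0,-0.1,0,0],[0,0,-0.12,0,0],[0,0,-0.12,0,0],[0,0,-0.087,0,0],[0,0,0,0,0],[0,0,0,0,0],[0,0,0,0,0]]]'
python3 -c "
from h import *
im,c=shot('wrist');b,d=shot('side')
print(arm.observe()['position'])
print(proj([[615,225,10]],c),proj([[615,225,10]],d))
x,y=proj([[615,225,20]],d)[0].astype(int);x2,y2=proj([[615,225,20]],c)[0].astype(int)
cv2.imwrite('pics/w7.png',np.hstack([cv2.resize(im[130:330,220:420],(400,400)),cv2.resize(b[y-50:y+50,x-50:x+50],(400,400),interpolation=cv2.INTER_CUBIC)]))"
```

```text
clock: 16.42
position: [616.9, 226.1, 44.4]
orientation: [0.136, 0.991, 0.0, 0.001]
contact_force: [0.7, 1.1, -1.1]
width: 26.0
finger_force: 64.2
[617.14568223 226.17504542  44.62722834]
[[315.753101   273.17418987]] [[276.3944624 346.1689578]]
```

View pics/w7.png

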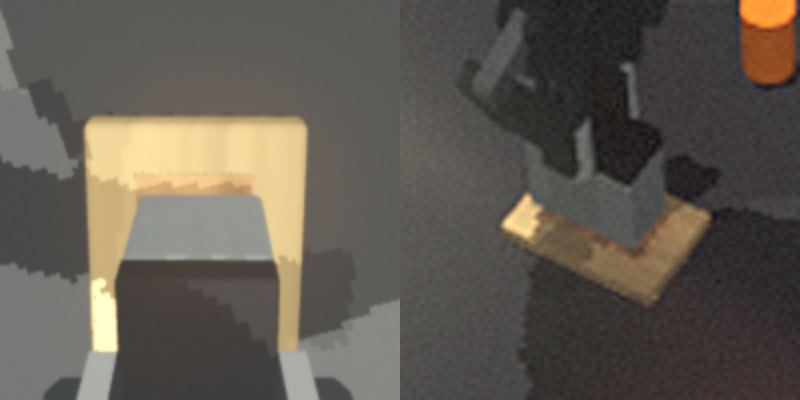

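```bash
python3 -c "
from h import *
c=cam('wrist')
f=lambda x,y:(220+x/2,130+y/2)
u=np.array([-.963,.269]);v=np.array([.27,.963])
a=ray([f(137,196),f(264,196)],c,17.1);b=ray([f(134,173),f(254,173)],c,10);s=ray([f(90,117),f(301,117)],c,10)
for q in(a,b,s): print(q.mean(0).round(1),(q.mean(0)@u).round(1),(q.mean(0)@v).round(1))"
```

```text
[591.7 233.9] -506.8 385.0
[587.9 233.4] -503.3 383.5
[575.2 237.4] -490.0 383.9
```

```bash
python3 -m crank '[[[-0.012,0,-0.007,0,0],[0,0,-0.007,0,0],[0,0,0,0,0],[0,0,0,0,0],[0,0,0,0,0]]]'
python3 -c "
from h import *
im,c=shot('wrist');b,d=shot('side')
print(arm.observe()['position'])
cv2.imwrite('pics/w8.png',np.hstack([cv2.resize(im[130:330,220:420],(400,400)),cv2.resize(b[292:392,226:326],(400,400),interpolation=cv2.INTER_CUBIC)]))"
```

```text
clock: 16.93
position: [612.5, 226.0, 38.6]
orientation: [0.136, 0.991, 0.0, 0.0]
contact_force: [0.1, -0.4, -1.2]
width: 25.9
finger_force: 64.2
[612.53095385 225.97528731  38.54519378]
```

View pics/w8.png

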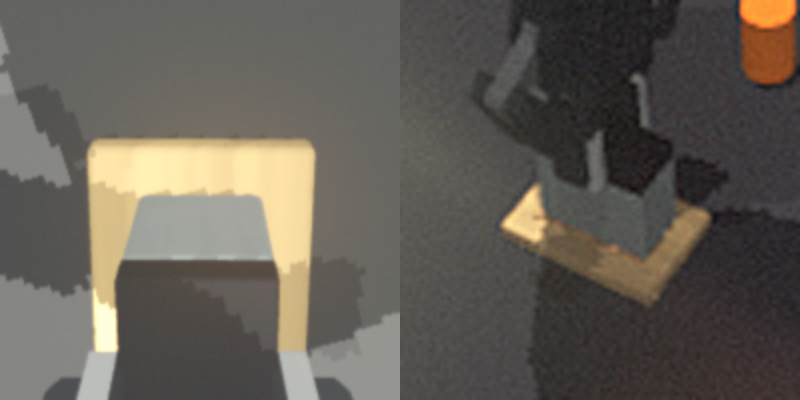

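The tin's base end now sits about 12.9 mm from the stand end (12 ideal) and is centred sideways, at 200.5 against 201. Lowering and releasing. That was picture 14, so from here I work by numbers only.

```bash
python3 -m crank '[[[0,0,-0.003,0,0],[0,0,-0.002,0,0],[0,0,0,0,0],[0,0,0,0,0]]]'
```

```text
clock: 17.37
position: [612.4, 226.0, 36.9]
orientation: [0.136, 0.991, -0.0, -0.0]
contact_force: [0.4, -0.6, -1.6]
width: 26.6
finger_force: 64.2
```

```bash
python3 -m crank '[[[0,0,-0.003,0,0],[0,0,0,0,0],[0,0,0,0,0]]]';  python3 -m crank '[[[0,0,-0.002,0,0],[0,0,0,0,0],[0,0,0,0,0]]]'
```

```text
clock: 17.62
position: [612.6, 226.0, 36.2]
orientation: [0.136, 0.991, 0.0, 0.0]
contact_force: [0.1, 0.8, -0.0]
width: 26.1
finger_force: 64.4
clock: 17.87
position: [612.7, 226.0, 36.1]
orientation: [0.136, 0.991, 0.0, 0.0]
contact_force: [-1.5, -1.2, 6.6]
width: 26.1
finger_force: 65.1
```

```bash
python3 -m crank '[[[0,0,0.002,0,0.5],[0,0,0,0,0.6],[0,0,0,0,0.6],[0,0,0.1,0,0.6],[0,0,0.13,0,0.8],[0,0,0.13,0,1],[0,0,0.13,0,1],[0,0,0,0,1],[0,0,0,0,1],[0,0,0,0,1]]]'
python3 - <<'E'
from h import *
im,c=shot("wrist");print(arm.observe()["position"].round(1))
h=cv2.cvtColor(im,cv2.COLOR_BGR2HSV)
for k in blobs(wood(im),400):
    P=cv2.convexHull(k);f=fit(P,c,10)
    if np.hypot(f[0]-614,f[1]-225)<50: print("stand",f, cv2.boundingRect(k))
    if np.hypot(f[0]-614,f[1]-225)<50:
        x,y,w,hh=cv2.boundingRect(k);g=im[y-10:y+hh+60:6,x-10:x+w+10:6];print(h[y-10:y+hh+60:8,x-6:x+w+6:6,2]);print(h[y-10:y+hh+60:8,x-6:x+w+6:6,1])
E
```

```text
clock: 18.7
position: [612.3, 225.9, 182.5]
orientation: [0.136, 0.991, -0.0, -0.0]
contact_force: [-0.4, 0.0, -1.2]
width: 85.5
finger_force: 0.0
[612.  225.8 181.9]
stand [614.2 225.9  52.5  79.2  74.4 614.5 225.8] (287, 161, 66, 97)
[[ 55  35  32  36  35  33  33  33  40  35  36  34  32]
 [ 34  35  45  47  48  45  45  47  44  48  48  45  37]
 [ 32 106 129 130 139 137 130 128 127 132 126 121  61]
 [ 31  97 126 136  81  80  76  75  75  84 125 123  52]
 [ 35  82  96  98  63  63  64  63  64  66 125 123  48]
 [ 51  79  98  51  41  38  39  40  41  40 110 122  43]
 [ 51  99 182 121  38  37  40  39  39  38 121 122  39]
 [ 50  94 182 123  37  34  37  38  37  38 118  98  31]
 [ 51  90 183 150  35  35  39  34  39  39  88  91  47]
 [ 52  81 184 153  50  30  27  28  27  26 113 174  51]
 [ 49  71 185 182  55  54  28  29  28  37 155 175  49]
 [ 48  60 183 182  54  55  34  28  30  29 181 199  58]
 [ 49  57 183 182  51  50  51  32  29  31 192 200  57]
 [ 48  51 182 181  49  50  51  49  51  49 193 199  58]
 [ 50  50  56  55  49  52  51  56  53  58  59  58  57]
 [ 57  58  56  56  57  58  58  59  59  
[... 747 characters left out ...]
21  29  22  39  53  33  33 125 126  16]
 [ 15  85 118 120  20  43  47  36  85 108 124 119  10]
 [ 16  72 117 118  23  19  46  70  55  28 123 117  16]
 [  5  51 116 118   9  23  30  73  43  53 117 113  26]
 [ 10  40 117 118  20  26  25  64  62  41 114 111  13]
 [  5  35 116 116  21  15  20  16  20  16 116 114   9]
 [ 10  10  23  19  10  10  15  14   5  18  13  22  13]
 [ 13  18  14  18  18   9  18  22  13   9  18  13  13]
 [  9  19   9  18  13  18   0  14  18  14  18  17  13]
 [  5  18  18   9   9  18   9   9   9  14   9   5  13]
 [  5   4  18  13   4   9  13  13   9   9  13   9  18]
 [  9  22  18   5  13  14   9  14  19   9  18   5  13]
 [  9   9   9  14   9   9  13  18  13   9   5   9  13]]
```

Run:
```python
from h import *
im,c=shot("wrist");h=cv2.cvtColor(im,cv2.COLOR_BGR2HSV);S=h[...,1].astype(int);V=h[...,2].astype(int)
print(list(zip(range(155,192),S[155:192,312:328].mean(1).astype(int),V[155:192,312:328].mean(1).astype(int))))
r=slice(172,178);print([(x,S[r,x].mean().astype(int),V[r,x].mean().astype(int)) for x in range(280,362)])
```

```text
[(155, np.int64(23), np.int64(35)), (156, np.int64(26), np.int64(35)), (157, np.int64(25), np.int64(34)), (158, np.int64(23), np.int64(35)), (159, np.int64(36), np.int64(37)), (160, np.int64(91), np.int64(54)), (161, np.int64(117), np.int64(81)), (162, np.int64(124), np.int64(105)), (163, np.int64(123), np.int64(122)), (164, np.int64(124), np.int64(127)), (165, np.int64(124), np.int64(130)), (166, np.int64(123), np.int64(130)), (167, np.int64(124), np.int64(130)), (168, np.int64(123), np.int64(130)), (169, np.int64(122), np.int64(130)), (170, np.int64(123), np.int64(130)), (171, np.int64(122), np.int64(130)), (172, np.int64(123), np.int64(130)), (173, np.int64(122), np.int64(130)), (174, np.int64(122), np.int64(127)), (175, np.int64(106), np.int64(110)), (176, np.int64(31), np.int64(68)), (177, np.int64(14), np.int64(62)), (178, np.int64(12), np.int64(62)), (179, np.int64(12), np.int64(63)), (180, np.int64(11), np.int64(62)), (181, np.int64(10), np.int64(63)), (182, np.int64(12), np.int64(62)), (183, np.int64(13), np.int64(63)), (184, np.int64(12), np.int64(60)), (185, np.int64(15), 
[... 2492 characters left out ...]
p.int64(125)), (343, np.int64(123), np.int64(126)), (344, np.int64(123), np.int64(126)), (345, np.int64(122), np.int64(125)), (346, np.int64(124), np.int64(123)), (347, np.int64(123), np.int64(122)), (348, np.int64(123), np.int64(121)), (349, np.int64(124), np.int64(121)), (350, np.int64(123), np.int64(119)), (351, np.int64(123), np.int64(117)), (352, np.int64(123), np.int64(106)), (353, np.int64(108), np.int64(75)), (354, np.int64(52), np.int64(41)), (355, np.int64(20), np.int64(34)), (356, np.int64(29), np.int64(35)), (357, np.int64(26), np.int64(35)), (358, np.int64(19), np.int64(34)), (359, np.int64(27), np.int64(35)), (360, np.int64(25), np.int64(35)), (361, np.int64(33), np.int64(35))]
```

The oblong tin is within 1 mm in both directions. Now the round tin.

```bash
python3 -m crank '[[[-0.0316,-0.028,0.01,-0.992,1],[-0.0316,-0.028,0.01,-0.992,1],[-0.0316,-0.028,0.01,-0.992,1],[-0.0316,-0.028,0,-0.992,1],[-0.0316,-0.028,0,-0.992,1],[-0.0316,-0.028,0,-0.992,1],[-0.0316,-0.028,0,-0.992,1],[-0.0316,-0.028,0,-0.992,1],[-0.0316,-0.028,0,-0.992,1],[-0.0316,-0.028,0,-0.992,1],[-0.0316,-0.028,0,-0.992,1],[-0.0316,-0.028,0,-0.992,1],[-0.0316,-0.028,0,-0.992,1],[-0.0316,-0.028,0,-0.992,1],[-0.0316,-0.028,0,-0.992,1],[0,0,0,0,1],[0,0,0,0,1],[0,0,0,0,1]]]'
python3 - <<'E'
from h import *
for i in range(2):
    im,c=shot("wrist");h=cv2.cvtColor(im,cv2.COLOR_BGR2HSV);print(arm.observe()["position"].round(1))
    for t in (110,130,150,170,200,225):
        for k in blobs((h[...,2]>t)&(h[...,1]<45),800):
            P=cv2.convexHull(k);f=fit(P,c,64)
            if np.hypot(f[0]-469,f[1]-84)<45: print(t,f)
cv2.imwrite("pics/w9.png",im)
E
```

```text
clock: 20.3
position: [470.5, 100.2, 191.7]
orientation: [0.706, 0.708, -0.0, -0.0]
contact_force: [-1.2, -0.4, 0.4]
width: 85.1
finger_force: 0.0
[470.6 100.3 191.7]
130 [472.9  91.9  76.2  67.3  70.2 471.5  91.8]
150 [472.6  91.4  74.5  66.9  66.6 471.3  91.5]
170 [4.710e+02 8.780e+01 6.630e+01 6.640e+01 2.000e-01 4.713e+02 8.820e+01]
200 [4.713e+02 8.790e+01 6.560e+01 6.490e+01 2.000e-01 4.713e+02 8.780e+01]
225 [474.7  77.2  65.9  43.1  17.4 473.7  79.8]
[470.6 100.3 191.7]
130 [472.9  91.8  75.8  67.4  68.2 471.6  91.8]
150 [472.7  91.6  74.8  66.5  70.2 471.4  91.5]
170 [4.711e+02 8.790e+01 6.630e+01 6.640e+01 2.000e-01 4.713e+02 8.810e+01]
200 [471.3  87.7  65.6  65.5  71.2 471.2  87.8]
225 [474.8  77.1  66.   42.8  18.1 473.9  79.6]
```

```bash
python3 -m crank '[[[0.002,-0.0233,-0.05,0,1],[0,-0.0233,-0.05,0,1],[0,0,-0.08,0,1],[0,0,0,0,1],[0,0,-0.11,0,1],[0,0,-0.11,0,1],[0,0,-0.107,0,1],[0,0,0,0,1],[0,0,0,0,0],[0,0,0,0,0],[0,0,0,0,0],[0,0,0,0,0]]]'
```

```text
clock: 21.4
position: [478.0, 86.0, 46.8]
orientation: [0.707, 0.707, 0.005, 0.006]
contact_force: [-9.7, -0.8, 69.1]
width: 47.0
finger_force: 60.3
```

Run:
```python
from h import *
im,c=shot("wrist");s=arm.observe();print(s["position"].round(1),s["contact_force"].round(1),s["torque"].round(2),s["width"],s["orientation"].round(3))
h=cv2.cvtColor(im,cv2.COLOR_BGR2HSV)
b=lambda M:"\n".join("".join(" .:-=+*#%@"[min(9,v*10//256)] for v in r) for r in M)
print(b(h[60:470:8,130:510:5,2]))
sd,d=shot("side");x,y=proj([[471,87,32]],d)[0].astype(int);print(x,y)
print(b(cv2.cvtColor(sd,cv2.COLOR_BGR2GRAY)[y-50:y+50:2,x-60:x+60:1]))
```

```text
[477.7  86.   46.9] [-4.1 -1.4 63.2] [-0.32 -0.53 -0.05] 46.796809483504795 [0.707 0.707 0.005 0.005]<stdin>:4: RuntimeWarning: overflow encountered in scalar multiply
Traceback (most recent call last):
OverflowError: Python integer 256 out of bounds for uint8
```

Run:
```python
from h import *
b=lambda M:"\n".join("".join(" .:-=+*#%@"[int(v)*10//256] for v in r) for r in M)
im,c=shot("wrist");h=cv2.cvtColor(im,cv2.COLOR_BGR2HSV)
print(b(h[100:470:8,170:480:4,2]))
sd,d=shot("side");x,y=proj([[471,87,32]],d)[0].astype(int);print(x,y)
print(b(cv2.cvtColor(sd,cv2.COLOR_BGR2GRAY)[y-60:y+44:2,x-55:x+55]))
```

```text
:::::::::::::::::::::::::-######################@@@@@@@@++====================
:::::::::::::::::::::::::::::*##################@@@@@+========================
:::::::::::::::::::::::::::::::::-*############*+============================-
:::::::::::::::::::::::::::::::::::::::::---==================================
:::::::::::::::::::::::::::::::::::::::::::::-================================
::::::::::::::::::::::::::::::::::::::::-:---=================================
::::::::::::::::::::::::::::::::::::::::::::-:============================-===
::::::::::::::::::::::::::::::::::::::::::::::================================
::::::::::::::::::::::::::::::::::::::::::::::================================
::::::::::::::::::::::::::::::::::::::::::::::================================
:::::::::::::::::::::::::::::::::::::::::::::::===============================
:::::::::::::::::::::::::::::::::::::::::::::::===============================
:::::::::::::::::::::::::::::::::::::::::::::::===============================
:::::::::::::::::::::::::::::::-==++++=-::::::::--=======================
[... 7692 characters left out ...]
..................................
::::::::::::::::::::::-++++++++++++++++++++=+++++++++=+++++-..................................................
:::::::::::::::::::::::=++++++++++++++++++++++++++++++++++=:..................................................
::::::::::::::::::::::::=++++++++++++++++++++++++++++++++=:...................................................
:::::::::::::::::::::-:.::=++++++++++=++++++++++++++=+++-.....................................................
::::::::::::::::::::::::::::-=+++++++++++++++++++++++=-::::...................................................
:::::::::::::::::::::--::::::.::==+++++++++++++++=-:.:.::::...................................................
```

The grasp went wrong. Width is 47 mm and 65 N is pushing up, so the +x finger seems to be on the lid with the tin slightly tilted. I'll open gently in place first.

```bash
python3 -m crank '[[[0,0,0,0,0.6],[0,0,0,0,0.65]]]'; python3 -m crank '[[[0,0,0,0,0.7],[0,0,0,0,0.75]]]'
```

```text
clock: 21.72
position: [476.4, 86.0, 45.5]
orientation: [0.707, 0.707, 0.004, 0.004]
contact_force: [-0.6, -1.0, 40.7]
width: 55.2
finger_force: 19.4
clock: 21.88
position: [474.5, 86.1, 44.0]
orientation: [0.707, 0.707, 0.003, 0.003]
contact_force: [-0.4, -0.4, 19.8]
width: 64.3
finger_force: 9.7
```

```bash
python3 -m crank '[[[0,0,0,0,0.85],[0,0,0,0,1],[0,0,0,0,1],[0,0,0,0,1]]]'
cat >> h.py <<'E'
def amap(M): print("\n".join("".join(" .:-=+*#%@"[int(v)*10//256] for v in r) for r in M))
E
python3 - <<'E'
from h import *
im,c=shot("wrist");h=cv2.cvtColor(im,cv2.COLOR_BGR2HSV)
print(arm.observe()["width"]);amap(h[180:440:8,100:560:5,2])
sd,d=shot("side");x,y=proj([[471,87,32]],d)[0].astype(int)
amap(cv2.cvtColor(sd,cv2.COLOR_BGR2GRAY)[y-40:y+40:2,x-50:x+50])
E
```

```text
clock: 22.22
position: [471.2, 86.0, 40.7]
orientation: [0.707, 0.707, 0.0, 0.0]
contact_force: [-0.4, -0.3, -0.3]
width: 85.4
finger_force: 0.0
85.3616195163037
:::::::::::::::::::::::::::::::::::::::::::::::::::::=======================================
::::::::::::::::::::::::::::::::::::::::::::::::::::::======================================
::::::::::::::::::::::::::::::::::::::::-:::-:-:----:-============================---=======
::::::::::::::::::::::::::::::::::::::--==++==--------=========================---+###*=====
:::::::::::::::::::::::::::::::::::-+++****#***++=----========================--##########++
:::::::::::::::::::::::::::::::::-+***#***##*##***++----=====:::::===========--#############
::::::::::::::::::::::::::::::::=****##+++++++*#**#**------::--:::::::=======-=**##########@
:::::::::::::::::::::::::::::::+**#+++++++++++++++*#**=--------:::::::========-***######%@@@
::::::::::::::::::::::::::::::+*+++***************+++#*------:-:::::::=========****####@@@@@
:::::::::::::::::::::::::::::=*+***#%%%%%%%%%%%%%****++*--------:::::-===========**###%@@@@@
::::::::
[... 5470 characters left out ...]
:::::::::::=++++=++++++++++++++++++++==---::::::..............................................
:::::::::::::::::=++++++++++++++++++++++++++++++++=--=-:............................................
::::::::::::::::-=++++++++++++++++++++++++++++++++++++=.............................................
:::::::::::::::::-++++++++++++++++++++++++++++++++++++-.............................................
::::::::::::::::::=+++++++++++++++++++++++++++++=++++=:.............................................
:::::::::::::::::::-++++++++=+++++++++++++++++++++++=:..............................................
::::::::::::::::::..:=++++++++++=+++++++++++++=+++=-:...............................................
```

The tin is back upright at its place, with the fingers straddling it freely. The pads, which sit farther back when open, probably caught only the rim. I'll check the fingertip height against the side view.

Run:
```python
from h import *
d=cam("side");print("map col,row of tips:")
x0,y0=proj([[471,87,32]],d)[0].astype(int)
for z in (20,30,40,50,60):
    for x in (471+45,471-45):
        p=proj([[x,86,z]],d)[0];print(z,x,(p[0]-x0+50).round(1),((p[1]-y0+40)/2).round(1))
```

```text
map col,row of tips:
20 516 27.6 20.1
20 426 73.0 23.9
30 516 27.7 18.3
30 426 73.4 22.1
40 516 27.8 16.5
40 426 73.8 20.3
50 516 27.9 14.7
50 426 74.2 18.4
60 516 28.0 12.8
60 426 74.7 16.5
```

Measured tips are at z≈60 with the gripper open and the TCP at 41, so only the rim was caught. I'll go 21 mm lower and close in stages.

```bash
python3 -m crank '[[[0,0,-0.035,0,1],[0,0,-0.035,0,1],[0,0,0,0,1],[0,0,0,0,1]]]'; python3 -m crank '[[[0,0,0,0,0.8],[0,0,0,0,0.7],[0,0,0,0,0.7],[0,0,0,0,0.7]]]'
```

```text
clock: 22.65
position: [470.5, 86.0, 18.9]
orientation: [0.707, 0.707, -0.0, -0.0]
contact_force: [-0.1, -0.0, 0.4]
width: 85.4
finger_force: 0.0
clock: 22.98
position: [471.0, 86.0, 19.8]
orientation: [0.707, 0.707, 0.0, 0.0]
contact_force: [-3.4, -0.3, 9.9]
width: 64.3
finger_force: 63.9
```

```bash
python3 -m crank '[[[0,0,0.03,0,0],[0,0,0.06,0,0],[0,0,0.1,0,0],[0,0,0.1,0,0],[0,0,0.1,0,0],[0.0156,0.116,0,0,0],[0.0156,0.116,0,0,0],[0.0156,0.116,0,0,0],[0.0156,0.116,0,0,0],[0.0156,0.116,0,0,0],[0.0156,0.116,0,0,0],[0.0156,0.116,0,0,0],[0.0156,0.116,0,0,0],[0,0,0,0,0],[0,0,0,0,0],[0,0,0,0,0]]]'
python3 -c "
from h import *
stand((508,420),3)
im,c=shot('wrist');h=cv2.cvtColor(im,cv2.COLOR_BGR2HSV);amap(h[0:440:9,130:510:5,2])"
```

```text
clock: 24.32
position: [508.0, 364.1, 136.3]
orientation: [0.707, 0.707, -0.0, 0.0]
contact_force: [-0.2, -0.2, -2.6]
width: 64.3
finger_force: 67.5
[508.1 363.7 136.4] [520.6 425.1 107.8 116.8  75.2 519.5 423.9] 12 [[485.2, 475.1], [531.2, 477.9], [548.1, 471.7], [563.1, 459.1], [575.6, 436.3], [578.0, 414.1], [573.9, 398.2], [548.3, 371.2], [523.4, 369.0], [489.5, 377.5], [467.7, 396.1], [461.3, 429.3]]
[508.2 363.5 136.4] [520.9 424.9 108.2 117.   74.3 519.3 423.8] 12 
[508.3 363.4 136.4] [520.6 424.9 108.1 116.3  73.3 519.3 423.7] 12 
----------------------------------------------------------------------------
-------------------------------------=--=-----------------------------------
--------------------------------==-=-=============-=------------------------
--------------------------::::-======================-----------------------
-------------------::::::::::::==========================-------------------
-----------------:::::::::::::--==========================-=----------------
-------------:::::::::::::::-----==========================-----------------
----------::::::
[... 2517 characters left out ...]
-==-=-=
--------...+++=..=*****************************************:::+++:::==--====
-------...++++...:*****************************************:::-+++:::#@@@#++
----::.:....++:...****###*********************************+:::-+=:::::::@@@@
--::.:::::........*************##*************************-:::::::::::::::@=
.....:........:....**********************##**************+::::::::::::::::::
.....:............--************************************%*::::::::::::::::::
....:............:---*****************************@@@@@====:::::::::::::::::
:::.:............------************************@@@@@@*=====-::::::::.:::::::
::::....:........------==*******************@@@@@@@========::::::::::::.::::
```

Run:
```python
from h import *
from scipy.optimize import least_squares
for i in range(2):
    im,c=shot("wrist");h=cv2.cvtColor(im,cv2.COLOR_BGR2HSV);z=arm.observe()["position"];print(z.round(1))
    for t in (150,175,195):
        for k in blobs((h[...,2]>t)&(h[...,0]>8)&(h[...,0]<35)&(h[...,1]>30),1500):
            P=cv2.convexHull(k);f=fit(P,c,10)
            if np.hypot(f[0]-508,f[1]-420)<30: print(t,f)
b=z[2]-19.8
G=cv2.GaussianBlur(h[...,2],(3,3),0).astype(int)
pts=[]
for x in range(265,375,6):
    col=G[190:275,x];g=np.diff(col);j=np.argmax(g>9);pts.append((x,190+j+1))
print(pts)
W=ray(pts,c,b)
print("base",least_squares(lambda q:np.hypot(W[:,0]-q[0],W[:,1]-q[1])-33,[508,364],loss="soft_l1").x.round(1))
```

```text
[508.4 363.5 136.4]
150 [506.6 421.4  89.1  90.6  89.9 506.7 421. ]
175 [506.8 421.9  90.   88.1   1.8 506.6 421.1]
195 [506.8 422.4  86.2  89.4  88.1 506.7 421.5]
[508.4 363.7 136.3]
150 [506.8 421.2  89.7  90.4  84.1 506.7 421. ]
175 [506.8 421.8  90.   87.7   1.8 506.7 421.1]
195 [506.8 422.2  86.8  89.4  88.  506.7 421.4]
[(265, np.int64(235)), (271, np.int64(230)), (277, np.int64(225)), (283, np.int64(222)), (289, np.int64(219)), (295, np.int64(217)), (301, np.int64(215)), (307, np.int64(214)), (313, np.int64(214)), (319, np.int64(213)), (325, np.int64(214)), (331, np.int64(215)), (337, np.int64(216)), (343, np.int64(218)), (349, np.int64(220)), (355, np.int64(224)), (361, np.int64(234)), (367, np.int64(238)), (373, np.int64(243))]
base [506.9 365.3]
```

```bash
python3 -m crank '[[[0,0.09,0,0,0],[0,0.09,0,0,0],[0,0,-0.1,0,0],[0,0,-0.12,0,0],[0,0,-0.114,0,0],[0,0,0,0,0],[0,0,0,0,0],[0,0,0,0,0]]]'
cat > rt.py <<'E'
from h import *
from scipy.optimize import least_squares
ci=lambda W,r,g:least_squares(lambda q:np.hypot(W[:,0]-q[0],W[:,1]-q[1])-r,g,loss="soft_l1").x.round(1)
im,c=shot("wrist");h=cv2.cvtColor(im,cv2.COLOR_BGR2HSV);z=arm.observe()["position"];print(z.round(1));b=max(z[2]-19.8,10)
x0=int(proj([[507,421,10]],c)[0][0]);S=h[...,1].astype(int);V=h[...,2].astype(int)
print(S[100:260:4,x0].tolist(),V[100:260:4,x0].tolist())
top=[];base=[]
for x in range(x0-62,x0+63,5):
    w=(V[:,x]>150)&(S[:,x]>60)&(h[:,x,0]<35)
    r=np.flatnonzero(w[60:330])+60
    if len(r)<4: continue
    top.append((x,r[0]))
    e=r[0]
    while w[e+1] or w[e+2]: e+=1
    base.append((x,e+1))
print(top,base)
T=ray(top,c,10);B=ray([p for p in base if abs(p[0]-x0)<45],c,b)
print("stand",ci(T,45,[507,421]),"base",ci(B,33,[507,421]))
E
python3 rt.py
```

```text
clock: 25.28
position: [509.1, 418.6, 37.8]
orientation: [0.707, 0.707, 0.001, 0.0]
contact_force: [0.7, 0.4, -1.6]
width: 64.7
finger_force: 74.0
[509.4 418.8  38.2]
[7, 10, 14, 14, 10, 10, 10, 7, 17, 17, 14, 13, 17, 26, 19, 28, 31, 31, 31, 33, 103, 99, 99, 99, 98, 97, 99, 97, 115, 18, 18, 24, 22, 23, 23, 23, 19, 18, 16, 18] [109, 75, 74, 74, 74, 74, 73, 73, 76, 76, 75, 77, 77, 79, 79, 82, 81, 83, 82, 84, 158, 212, 216, 226, 226, 228, 229, 224, 212, 153, 154, 184, 183, 185, 186, 187, 158, 155, 155, 156]
[(252, np.int64(202)), (257, np.int64(198)), (262, np.int64(195)), (267, np.int64(192)), (272, np.int64(189)), (277, np.int64(187)), (282, np.int64(185)), (287, np.int64(184)), (292, np.int64(182)), (297, np.int64(181)), (302, np.int64(181)), (307, np.int64(180)), (312, np.int64(180)), (317, np.int64(180)), (322, np.int64(181)), (327, np.int64(181)), (332, np.int64(182)), (337, np.int64(183)), (342, np.int64(185)), (347, np.int64(186)), (352, np.int64(188)), (357, np.int64(191)), (362, np.int64(194)), (367, np.int64(197)), (372, np.int64(201))] [(252, np.int64(256)), (257, np.int64(247)), (262, np.int64(240)), (267, np.int64(234)), (272, np.int64(230)), (277, np.int64(226)), (282, np.int64(224)), (287, np.int64(221)), (292, np.int64(219)), (297, np.int64(217)), (302, np.int64(216)), (307, np.int64(215)), (312, np.int64(215)), (317, np.int64(214)), (322, np.int64(214)), (327, np.int64(215)), (332, np.int64(215)), (337, np.int64(216)), (342, np.int64(218)), (347, np.int64(219)), (352, np.int64(221)), (357, np.int64(224)), (362, np.int64(227)), (367, np.int64(230)), (372, np.int64(234))]
stand [506.4 421.6] base [509.2 420.5]
```

```bash
python3 -m crank '[[[-0.0092,0.002,-0.01,0,0],[0,0,-0.008,0,0],[0,0,0,0,0],[0,0,0,0,0],[0,0,0,0,0]]]'; python3 rt.py | grep -v '\[(\|\[7'
```

```text
clock: 25.75
position: [505.6, 419.0, 30.6]
orientation: [0.707, 0.707, 0.0, 0.0]
contact_force: [1.2, -0.1, -1.6]
width: 64.1
finger_force: 73.9
[505.6 419.   30.6]
stand [506.1 421.7] base [505.8 420.8]
```

```bash
python3 -m crank '[[[0,0.002,-0.003,0,0],[0,0,-0.003,0,0],[0,0,0,0,0],[0,0,0,0,0]]]'; python3 -m crank '[[[0,0,-0.003,0,0],[0,0,0,0,0],[0,0,0,0,0]]]'
```

```text
clock: 26.13
position: [505.5, 419.5, 28.5]
orientation: [0.707, 0.707, -0.0, -0.0]
contact_force: [-0.6, 0.7, -2.5]
width: 64.7
finger_force: 73.9
clock: 26.38
position: [505.7, 419.6, 27.9]
orientation: [0.707, 0.707, 0.0, 0.0]
contact_force: [-0.4, -0.9, 2.3]
width: 64.5
finger_force: 74.7
```

```bash
python3 -m crank '[[[0,0,-0.002,0,0],[0,0,0,0,0],[0,0,0,0,0.85],[0,0,0,0,0.95],[0,0,0,0,1],[0,0,0,0,1],[0,0,0.06,0,1],[0,0,0.12,0,1],[0,0,0.13,0,1],[0,0,0.13,0,1],[0,0,0.1,0,1],[0,0,0,0,1],[0,0,0,0,1]]]'; python3 rt.py | grep -v '\[(\|\[7'
python3 - <<'E'
from h import *
im,c=shot("wrist");h=cv2.cvtColor(im,cv2.COLOR_BGR2HSV)
for t in (150,175,200):
    for k in blobs((h[...,2]>t)&(h[...,1]<45),800):
        f=fit(cv2.convexHull(k),c,74)
        if np.hypot(f[0]-506,f[1]-420)<45: print("lid",t,f)
E
```

```text
clock: 27.47
position: [506.3, 420.1, 190.7]
orientation: [0.707, 0.707, 0.002, 0.0]
contact_force: [-0.0, 0.1, -1.0]
width: 85.7
finger_force: 0.0
[505.7 419.6 189.1]
[12, 10, 10, 8, 8, 22, 18, 21, 20, 24, 24, 29, 85, 101, 100, 97, 21, 22, 17, 9, 9, 9, 9, 10, 9, 9, 8, 9, 9, 9, 9, 8, 9, 8, 0, 0, 0, 0, 0, 0] [104, 102, 103, 100, 100, 71, 72, 74, 75, 75, 75, 79, 120, 205, 214, 216, 161, 186, 151, 221, 225, 227, 225, 224, 224, 223, 224, 226, 224, 222, 225, 222, 222, 222, 255, 255, 255, 255, 255, 255]
stand [506.5 420.7] base [505.2 442.2]
lid 150 [507.3 425.5  73.5  66.5  66.2 506.7 425.8]
lid 175 [507.  425.3  72.   66.2  66.2 506.8 425.6]
lid 200 [505.9 422.8  66.4  66.1  70.2 506.7 423.1]
```

```bash
sed -i 's/b=max(z\[2\]-19.8,10)/b=10/' rt.py; python3 rt.py | tail -1
```

```text
stand [506.4 420.8] base [506.2 422.3]
```

```bash
python3 -m crank '[[[-0.005,-0.124,0.01,0,1],[-0.005,-0.124,0.01,0,1],[-0.005,-0.124,0,0,1],[-0.005,-0.124,0,0,1],[-0.005,-0.124,0,0,1],[-0.005,-0.124,0,0,1],[-0.005,-0.124,0,0,1],[-0.005,-0.124,0,0,1],[-0.005,-0.124,0,0,1],[-0.005,-0.124,0,0,1],[-0.005,-0.124,0,0,1],[-0.005,-0.124,0,0,1],[-0.005,-0.124,0,0,1],[-0.005,-0.124,0,0,1],[0,0,0,0,1],[0,0,0,0,1],[0,0,0,0,1]]]'
python3 - <<'E'
from h import *
im,c=shot("wrist");h=cv2.cvtColor(im,cv2.COLOR_BGR2HSV);print(arm.observe()["position"].round(1))
for t in (170,190,210,225,235,245):
    for k in blobs((h[...,2]>t)&(h[...,1]<45),800):
        P=cv2.convexHull(k);f=fit(P,c,64)
        if np.hypot(f[0]-485,f[1]+115)<45: print(t,f,ray(cv2.approxPolyDP(P,6,True)[:,0],c,64).round(1).tolist())
E
```

```text
clock: 29.03
position: [484.0, -101.0, 194.2]
orientation: [0.707, 0.707, -0.0, -0.001]
contact_force: [-0.1, -0.3, -0.1]
width: 85.4
finger_force: 0.0
[ 484.2 -100.5  194.5]
170 [ 485.6 -112.1   72.1   64.9   62.   485.2 -112.2] [[473.8, -66.1], [517.4, -88.4], [525.8, -103.6], [497.5, -157.4], [443.2, -129.4]]
190 [ 485.7 -112.2   71.4   64.1   61.9  485.3 -112.4] [[473.8, -66.7], [516.8, -88.4], [525.8, -103.6], [497.5, -157.4], [443.2, -129.4]]
210 [ 484.4 -116.2   62.7   62.3   61.8  484.4 -116.3] [[471.6, -75.7], [525.0, -102.9], [497.5, -157.4], [443.2, -129.4]]
225 [ 484.4 -116.4   62.3   61.8   61.7  484.4 -116.5] [[471.6, -75.7], [525.0, -102.9], [496.7, -157.4], [443.2, -129.4]]
235 [ 484.3 -116.4   62.1   61.8   61.9  484.4 -116.6] [[471.6, -76.4], [525.1, -103.6], [496.7, -157.4], [443.2, -129.4]]
245 [ 484.3 -116.3   62.2   61.5   61.6  484.5 -116.8] [[471.6, -77.1], [525.1, -103.6], [497.5, -156.5], [443.9, -129.4]]
```

```bash
python3 -m crank '[[[0,-0.0277,-0.04,-0.94,1],[0,-0.0277,-0.04,-0.94,1],[0,0,-0.05,-0.94,1],[0,0,-0.05,-0.94,1],[0,0,-0.05,-0.94,1],[0,0,-0.05,-0.94,1],[0,0,0,0,1],[0,0,0,0,1],[0,0,0,0,1]]]'
```

```text
clock: 29.83
position: [484.9, -117.3, 111.8]
orientation: [0.857, 0.515, 0.0, 0.0]
contact_force: [0.2, 1.3, 0.5]
width: 85.2
finger_force: 0.0
```

```bash
python3 -m crank '[[[0,0,-0.09,0,1],[0,0,-0.12,0,1],[0,0,-0.097,0,1],[0,0,0,0,1],[0,0,0,0,1],[0,0,0,0,0.8],[0,0,0,0,0.7],[0,0,0,0,0.6],[0,0,0,0,0.6],[0,0,0,0,0.6]]]'
```

```text
clock: 30.67
position: [485.8, -118.3, 21.2]
orientation: [0.858, 0.514, 0.001, 0.001]
contact_force: [-1.6, 1.3, 12.4]
width: 61.2
finger_force: 63.2
```

```bash
python3 -m crank '[[[0,0,0.03,0,0],[0,0,0.06,0,0],[0,0,0.1,0,0],[0,0,0.1,0,0],[0,0,0.09,0,0],[0.0062,-0.1227,0,0.35,0],[0.0062,-0.1227,0,0.35,0],[0.0062,-0.1227,0,0.35,0],[0.0062,-0.1227,0,0.35,0],[0.0062,-0.1227,0,0.35,0],[0.0062,-0.1227,0,0.35,0],[0.0062,-0.1227,0,0.35,0],[0.0062,-0.1227,0,0.35,0],[0.0062,-0.1227,0,0.35,0],[0.0062,-0.1227,0,0.35,0],[0,0,0,0,0],[0,0,0,0,0],[0,0,0,0,0]]]'
cat > sq.py <<'E'
from h import *
def go(show=True):
    im,c=shot('wrist');h=cv2.cvtColor(im,cv2.COLOR_BGR2HSV);s=arm.observe();q=s["orientation"]
    print(s["position"].round(1),"ang",np.degrees(2*(np.arctan2(q[1],q[0])-np.pi/4)).round(2),"w",s["width"].round(1))
    for t in (100,120,150,175):
        for k in blobs((h[...,2]>t)&(h[...,0]>8)&(h[...,0]<35)&(h[...,1]>55),1000):
            P=cv2.convexHull(k);f=fit(P,c,10)
            if np.hypot(f[0]-515,f[1]+429)<45: print(t,f,ray(cv2.approxPolyDP(P,5,True)[:,0],c,10).round(1).tolist())
    if show: amap(h[30:440:9,130:510:5,2])
if __name__=="__main__": go()
E
python3 sq.py
```

```text
clock: 32.17
position: [503.0, -485.6, 133.9]
orientation: [0.77, 0.638, 0.0, 0.0]
contact_force: [-0.3, 0.9, -2.3]
width: 60.9
finger_force: 67.2Traceback (most recent call last):
  File "sq.py", line 10, in <module>
    if __name__=="__main__": go()
                             ~~^^
  File "sq.py", line 4, in go
    print(s["position"].round(1),"ang",np.degrees(2*(np.arctan2(q[1],q[0])-np.pi/4)).round(2),"w",s["width"].round(1))
                                                                                                  ^^^^^^^^^^^^^^^^
AttributeError: 'float' object has no attribute 'round'
```

```bash
sed -i 's/s\["width"\].round(1)/s["width"]/' sq.py; python3 sq.py
```

```text
[ 503.3 -484.9  133.9] ang -10.66 w 61.01895369174197
100 [ 526.1 -430.6  100.2  105.7   79.1  523.7 -431. ] [[569.6, -397.6], [578.8, -414.8], [576.1, -450.4], [549.2, -482.4], [537.9, -483.8], [466.3, -464.6], [483.0, -382.5], [534.8, -381.2], [553.8, -385.9]]
120 [ 526.6 -428.8   96.6  105.5   79.1  523.9 -430.3] [[569.6, -397.6], [578.8, -414.8], [576.1, -450.4], [549.2, -482.4], [466.8, -465.4], [483.6, -382.6], [534.8, -381.2], [553.8, -385.9]]
150 [ 516.3 -432.3   86.    85.9   79.2  516.5 -432.1] [[564.6, -397.8], [550.1, -481.1], [467.0, -464.7], [482.8, -383.0]]
175 [ 516.2 -432.    85.3   85.3   79.2  517.4 -431. ] [[565.1, -398.5], [549.3, -481.7], [479.8, -463.6], [470.7, -445.9], [482.7, -383.6]]
:::::::::::::::----------------=-=======================--------------------
:::::::::::::::::------------===========================-=------------------
:::::::::::::::::::::------==================================---------------
.:::::::::::::::::::::::=-====================================--------------
....:::::::::::::::::::::-============+++++++++++++============---------
[... 2461 characters left out ...]
-------
---------...+++-...*************#***************#********=:::+++-:::--------
-------:....-++....*****************************#********-:::+++:::::-------
----:........:+:...****************************##********::::+=:::::::::----
---:...............****************************###*******-::-::::::::::::---
...................=***************************##*#*#****----:::::::::::::..
...................+***************************##@@@@@@@@-----:::::::::::...
..................-=***************************#@@@@@@@@@=---::::::::::::...
:::::.............--*************************@@@@@@@@@@@@==--:::::::::::::::
::.::.............--**********************#@@@@@@@@@@@@@*=---:::::::::::::::
```

```bash
python3 -m crank '[[[0.02,0.086,0,0,0],[0.02,0.086,0,0,0],[0,0,-0.1,0,0],[0,0,-0.12,0,0],[0,0,-0.1,0,0],[0,0,0,0,0],[0,0,0,0,0],[0,0,0,0,0]]]'
cat > sq2.py <<'E'
from h import *
im,c=shot("wrist");h=cv2.cvtColor(im,cv2.COLOR_BGR2HSV);s=arm.observe();q=s["orientation"];z=s["position"]
a=np.degrees(2*(np.arctan2(q[1],q[0])-np.pi/4));print(z.round(1),"ang",a.round(2),"F",s["contact_force"].round(1))
u=np.array([.187,.982]);v=np.array([.982,-.187])
b=max(z[2]-21.2,10) if z[2]<60 else 10
x0=int(proj([[516,-432,10]],c)[0][0])
M=(h[...,2]>120)&(h[...,1]>70)&(h[...,0]<35)&(h[...,0]>8)
top=[];base=[]
for x in range(x0-50,x0+51,4):
    r=np.flatnonzero(M[60:330,x])+60
    if len(r)<4: continue
    e=r[0]
    while M[e+1,x] or M[e+2,x]: e+=1
    top.append((x,r[0]));base.append((x,e+1))
base=np.array(base);print(base.tolist())
mid=np.median(base[abs(base[:,0]-x0)<25][:,1])
row=int(mid)-5 ; cols=np.flatnonzero(M[row,x0-90:x0+90])+x0-90
rb=int(mid)+3; nb=np.flatnonzero(~M[rb,cols[0]+3:cols[-1]-3])+cols[0]+3
S=ray([(cols[0],row),(cols[-1],row)],c,10);B=ray([(nb[0],rb),(nb[-1],rb)],c,b)
T=ray([p for p in top if abs(p[0]-x0)<25],c,10);E=ray(base[abs(base[:,0]-x0)<25],c,b)
ang=lambda P:np.degrees(np.arctan(np.polyfit(P@v,P@u,1)[0])).round(2)
print("v: stand",(S@v).round(1),(S@v).mean().round(1),"tin",(B@v).round(1),(B@v).mean().round(1))
print("u: stand edge-43",(np.median(T@u)-43).round(1),"tin edge-31",(np.median(E@u)-31).round(1),"slopes",ang(T),ang(E))
E
python3 sq2.py
```

```text
clock: 32.93
position: [515.8, -434.5, 39.2]
orientation: [0.77, 0.638, 0.0, 0.001]
contact_force: [-0.1, -0.2, -1.8]
width: 60.9
finger_force: 67.6
[ 516.  -434.8   39.4] ang -10.68 F [ 0.2  0.4 -2.1]
[[268, 221], [272, 221], [276, 221], [280, 221], [284, 221], [288, 221], [292, 221], [296, 221], [300, 221], [304, 221], [308, 221], [312, 221], [316, 221], [320, 221], [324, 221], [328, 222], [332, 222], [336, 222], [340, 221], [344, 221], [348, 221], [352, 221], [356, 221], [360, 221], [364, 221], [368, 222]]
v: stand [546.3 618.3] 582.3 tin [556.6 615.3] 586.0
u: stand edge-43 -326.7 tin edge-31 -329.9 slopes 0.11 -0.99
```

```bash
sed -i 's/x0-90:x0+90/x0-130:x0+130/; s/)+x0-90/)+x0-130/; s/x0-50,x0+51,4/x0-64,x0+65,4/' sq2.py; sed -i 's/<25\]/<60]/g; s/<25 else/<60 else/' sq2.py; python3 sq2.py
```

```text
[ 515.9 -434.9   39.3] ang -10.69 F [ 0.8 -0.3 -1.1]
[[253, 222], [257, 221], [261, 221], [265, 221], [269, 221], [273, 221], [277, 222], [281, 221], [285, 221], [289, 221], [293, 221], [297, 221], [301, 221], [305, 221], [309, 221], [313, 221], [317, 221], [321, 222], [325, 222], [329, 222], [333, 221], [337, 221], [341, 221], [345, 221], [349, 221], [353, 221], [357, 221], [361, 221], [365, 221], [369, 222], [373, 222], [377, 196], [381, 195]]
v: stand [545.1 630. ] 587.6 tin [556.8 626.7] 591.7
u: stand edge-43 -326.6 tin edge-31 -330.4 slopes 0.8 -0.09
```

```bash
cat >> sq2.py <<'E'
for nm in (1,2): print([(x,int(h[rb,x,nm])) for x in list(range(210,262,3))+list(range(366,430,3))])
E
python3 sq2.py | tail -2
```

```text
[(210, 4), (213, 13), (216, 13), (219, 4), (222, 9), (225, 96), (228, 108), (231, 107), (234, 105), (237, 106), (240, 106), (243, 103), (246, 101), (249, 27), (252, 26), (255, 23), (258, 23), (261, 22), (366, 29), (369, 31), (372, 31), (375, 31), (378, 32), (381, 32), (384, 31), (387, 32), (390, 65), (393, 50), (396, 55), (399, 54), (402, 57), (405, 57), (408, 66), (411, 99), (414, 68), (417, 44), (420, 53), (423, 43), (426, 37), (429, 37)]
[(210, 57), (213, 57), (216, 58), (219, 58), (222, 59), (225, 120), (228, 172), (231, 174), (234, 175), (237, 176), (240, 176), (243, 200), (246, 204), (249, 186), (252, 188), (255, 187), (258, 188), (261, 188), (366, 192), (369, 191), (372, 192), (375, 191), (378, 191), (381, 192), (384, 191), (387, 191), (390, 255), (393, 255), (396, 255), (399, 255), (402, 255), (405, 255), (408, 255), (411, 157), (414, 117), (417, 133), (420, 126), (423, 132), (426, 131), (429, 130)]
```

```bash
python3 -m crank '[[[0,0.009,-0.01,0,0],[0,0,-0.009,0,0],[0,0,0,0,0],[0,0,0,0,0],[0,0,0,0,0]]]'; python3 sq2.py | grep -v '\[(\|\[\['
```

```text
clock: 33.5
position: [515.1, -431.6, 31.2]
orientation: [0.77, 0.638, -0.0, -0.0]
contact_force: [0.4, -0.1, -2.5]
width: 60.6
finger_force: 67.7
[ 515.1 -431.6   31.2] ang -10.7 F [-0.   0.8 -2.4]
v: stand [545.  630.1] 587.6 tin [555.3 628.6] 592.0
u: stand edge-43 -326.4 tin edge-31 -327.3 slopes 0.54 -0.39
```

```bash
python3 -m crank '[[[0.0025,0,-0.003,0,0],[0,0,-0.003,0,0],[0,0,0,0,0],[0,0,0,0,0]]]'; python3 -m crank '[[[0,0,-0.003,0,0],[0,0,0,0,0],[0,0,0,0,0]]]'
```

```text
clock: 33.88
position: [515.3, -431.8, 31.0]
orientation: [0.77, 0.638, -0.001, 0.0]
contact_force: [-8.3, 4.0, 19.1]
width: 61.0
finger_force: 70.1
clock: 34.13
position: [515.3, -431.9, 31.0]
orientation: [0.77, 0.638, -0.001, 0.001]
contact_force: [-10.2, 6.2, 29.3]
width: 61.2
finger_force: 71.4
```

```bash
python3 -m crank '[[[0,0,0.003,0,0],[0,0,0,0,0],[0,0,0,0,0.85],[0,0,0,0,0.95],[0,0,0,0,1],[0,0,0,0,1],[0,0,0.06,0,1],[0,0,0.12,0,1],[0,0,0.13,0,1],[0,0,0.13,0,1],[0,0,0.1,0,1],[0,-0.06,0,0,1],[0,-0.1,0,0,1],[0,0,0,0,1],[0,0,0,0,1],[0,0,0,0,1]]]'
python3 - <<'E'
from h import *
im,c=shot("wrist");h=cv2.cvtColor(im,cv2.COLOR_BGR2HSV);print(arm.observe()["position"].round(1))
for t in (120,150,175):
    for k in blobs((h[...,2]>t),800):
        f=fit(cv2.convexHull(k),c,10)
        if np.hypot(f[0]-516,f[1]+432)<45: print("stand",t,f)
for t in (160,180,200,220):
    for k in blobs((h[...,2]>t)&(h[...,1]<45),800):
        f=fit(cv2.convexHull(k),c,74)
        if np.hypot(f[0]-516,f[1]+432)<45: print("lid",t,f)
x0=int(proj([[516,-432,10]],c)[0][0]);y0=int(proj([[516,-432,10]],c)[0][1]);print(x0,y0)
amap(h[y0-80:y0+80:5,x0-90:x0+90:2,2]);amap(h[y0-80:y0+80:5,x0-90:x0+90:2,1])
E
```

```text
clock: 35.47
position: [515.8, -479.4, 191.0]
orientation: [0.77, 0.638, 0.0, -0.0]
contact_force: [0.7, -0.2, -0.6]
width: 85.4
finger_force: 0.0
[ 515.9 -479.1  191.2]
stand 120 [ 551.2 -435.8  161.3  157.2   78.9  550.2 -435.4]
stand 150 [ 523.  -433.9   89.4   99.9   79.3  520.4 -433.2]
stand 175 [ 516.3 -433.    87.1   85.9   79.3  516.2 -432.9]
lid 160 [ 518.7 -427.6   70.2   66.6   79.1  518.8 -428.4]
lid 180 [ 518.7 -427.3   69.5   66.7   79.3  518.8 -428.2]
lid 200 [ 518.8 -427.3   69.5   66.5   79.3  518.9 -428.1]
lid 220 [ 518.8 -427.3   69.5   66.5   79.3  519.6 -427.7]
307 147
--------------------=============+=++++++++++++++++++++++++++++++++++++++++++++++++++++===
:-----------------------======++++++++++++++++++++++++++++++++++++++++++++++++++++++++++++
----------------------------=+++++++++++++++++++++++++++++++++++++++++++++++++++++++++++++
-------------------------------+++++++++++++++++++++++++++++++++++++++++++++++++++++++++++
-------------------------------==+++++++++++++++++++++++++++++++++++++++++++++++++++++++++
-----------------+%%%%%%%%%%%%%%%%%%@@@@@@@@@@@@
[... 4238 characters left out ...]
          -.                                               .----                 
                   -.                                               :---:                 
                   -:                                               :---:                 
                   ::                                               :---:    .            
                   :-                                               ----:                 
                   :-                                               ----:                 
                   :-                                               -:.:.                 
                                                                    :::.
```

Run:
```python
from h import *
im,c=shot("wrist");h=cv2.cvtColor(im,cv2.COLOR_BGR2HSV);x0,y0=307,147
m=np.zeros((480,640),bool);m[y0-60:y0+70,x0-70:x0+75]=1
for t in (12,18,24):
    for k in blobs(m&(h[...,2]>200)&(h[...,1]<t),1500): print("lid",t,fit(cv2.convexHull(k),c,74))
# scene/side overall check
for n,z in (("scene",74),("side",74)):
    im,c=shot(n);h=cv2.cvtColor(im,cv2.COLOR_BGR2HSV)
    for k in blobs((h[...,2]>130)&(h[...,1]<40),60):
        f=fit(cv2.convexHull(k),c,z)
        if f[0]<720 and abs(f[1])<520 and max(f[2:4])<120: print(n,f)
```

```text
lid 12 [ 515.9 -430.9   60.8   61.5   79.3  515.9 -430.9]
lid 18 [ 515.9 -430.9   60.8   61.6   79.3  516.  -430.8]
lid 24 [ 516.1 -430.6   61.4   62.    79.3  516.1 -430.6]
scene [681.7  19.3  53.5  25.5  16.4 679.8  18.7]
scene [523.  412.9  69.7 114.4  58.9 520.4 419. ]
scene [ 526.4 -426.    75.    86.3   78.8  522.  -424.3]
scene [-194.9 -339.1   88.1   24.1   22.2 -193.  -339.6]
side [217.7 378.8  82.1  58.1  13.1 217.  381.8]
side [505.6 421.4  66.7  65.8  13.1 505.5 421.7]
side [648.6  33.9  22.4  25.8  16.4 648.3  34.5]
side [  23.  -380.1   45.7   22.8   80.9   22.5 -380. ]
side [ 515.7 -429.7   60.7   61.7   79.4  516.2 -429.4]
```

Run:
```python
from h import *
im,c=shot("side");h=cv2.cvtColor(im,cv2.COLOR_BGR2HSV)
for k in blobs((h[...,2]>130)&(h[...,1]<40),60):
    f=fit(cv2.convexHull(k),c,50)
    if np.hypot(f[0]-658,f[1]-6)<30: print("pot",f)
for k in blobs((h[...,2]<60),100):
    f=fit(cv2.convexHull(k),c,62)
    if np.hypot(f[0]-614,f[1]-225)<25: print("oblong",f)
print(arm.observe()["clock"]);print(arm.sign_off())
```

```text
pot [658.1   6.8  23.2  26.7  16.4 657.7   7.6]
oblong [610.3 227.8  36.1  64.   72.4 610.7 227.3]
35.7167
the job is handed in; nothing more can be done
None
```

I set all five tins and jars upright on their own stands and handed the job in at about 36 s. By my camera measurements each is within about 2 mm of centre, with the square and oblong tins in line. My first grip on the round tin caught only its rim, with 69 N at the wrist, and tilted it slightly before it settled upright and I regripped lower.

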